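Check reading: set the photometer to the mark and hold the amber standard home in its slot

ROBOT

A 6-joint arm with a two-finger parallel gripper is mounted at the origin on the work surface. World frame = base frame: x ahead of the robot, y to its left, z up, the work surface at z = 0. Lengths are in m, angles in rad, forces in N, time in s.
With the tool pointing down it reaches from about 0.25 to 0.725 m from the base axis. Payload 9.7 kg.
Tool frame: the origin (TCP) lies at the very end of the fingers, on their centre line; the grasp point (between the pads) lies 19 mm behind it; x points along the fingers, y is the direction in which the jaws open and shut, and the axes are right-handed (so a half turn about x gives the same grasp; the last joint's range is limited). The gripper opens to 85 mm and grips with 20 to 120 N. Pads are 22 mm wide; open, the fingers measure 114 mm over their backs; the gripper's body (76 mm by 85 mm) begins 54 mm behind the grasp point. The pads swing forward as they close: fully open they stand 13 mm farther back than shut.
Start: joints at [-1.131, 0.087, 0.176, 1.66, 0, 1.571], TCP at [0.234, -0.498, 0.231] pointing down, gripper open.
Joint ranges: [-3.13, 3.13], [-0.85, 1.81], [-1.15, 1.24], [-2.2, 2.28], [-1.44, 1.52], [-3.14, 3.14]. Speed limits (rad/s): [2.22, 2.22, 2.57, 3.14, 3.14, 3.14].

INTERFACE

Orientations are given as a 3x3 rotation matrix whose columns are the frame's x, y, z axes.
In Python, from station import telemetry, optics, order gives the robot as it stands. The module is installed in compiled form; this text tells all that it offers.
- The arm moves only by the tool play_rows, never from a script. Its argument "targets" is a list of rows, each an object with "delta_pos": the shift along the tool's x, y, z in mm, a list of three; "yaw": the turn about the tool's x in rad; "fingers": the closure, from 0 (fully open) to 1 (shut). A call has 1 to 5 rows; each row is the pose to reach, as a shift and turn from the pose measured when the call began, along the tool's axes at that moment; what a row does not reach only later rows make up. A row lasts 1/12 s, in which the tool goes at most 41.7 mm and 7.16 degrees, less where a joint would pass 70% of its speed; a pose out of reach is approached as far as the arm can. A call with a gripper value outside its range is refused whole. The fingers move at their own pace and stop on an object; "squeeze" is the grip in N (left out, the last holds). Time passes only in rows, so rows that repeat a pose let the fingers close. It gives the time, the measured TCP pose, the force and the opening at its end, in the units of the state.
- telemetry.get_obs(): the state, without advancing time (a new reading comes with each control period).
- optics.get_image(name): name is "side" or "top"; returns a dict with "pixels" (480x640x3 uint8, blue, green, red), "z_map" (480x640 float32, m along the optical axis (not along the pixel's ray), 0 where there is no reading), "fx", "fy", "cx", "cy" (pixels), "dist_coeffs" ([k1, k2, p1, p2, k3] as OpenCV has them; the pictures are not rectified), "rvec" (rotation vector, rad) and "tvec" (3), from world to camera coordinates, as OpenCV has them. Camera axes: x right, y down, z forward; pixel columns grow to the right and rows downward; lengths in m; the calibration is good to about 2 mm. A picture is of the moment at which its call begins.
- order.hand_in(): hands the job in, once; it reports no verdict.
The state is a dict: "time_s": time; "qpos": joint angles; "joint_velocities": joint speeds; "joint_torque": joint torques, N m; "position": TCP position; "tool_rot": TCP orientation; "ft_force": force on the tool from outside, world axes, zero at the start; "torque": the same for the moment, N m; "width": finger opening in m.
Only numpy, scipy, OpenCV 4.12 (cv2) and the standard library are available. Lean on these libraries where they do the work, as an engineer would, in place of code of your own. Each camera call takes 0.05 s, during which the arm holds its last target.

TASK

Give the honey photometer its check reading: turn the wavelength knob on its deck until the pointer stands on the red mark, and let go of the knob. Then take the standard with the orange grip out of the blue rack, pass its blade down through the narrow slot of the metal sample port and push it gently fully home against the spring inside, until its shoulder sits on the port's rim. Finish while still holding it down there, with the pointer still on the mark and the other standards, the honey jar and the reagent bottle left where they are.

Things in the scene. Friction and masses are not known exactly. Their poses are not given: they have to be found in the camera images.
- photometer: fixed bench photometer for honey colour, light grey, 300 (x) x 380 (y) x 115 mm to its flat deck; origin: centre of its underside, on the table; x points to its back, y to the left as seen from its front, z up. Its position and yaw vary. Along the back of the deck (130 mm and more behind the slot and the knob) stands a dark hump 28 mm high. The knob and the scale are on the right of the deck, the bare metal sample port on the left
- wl_pointer (a joint): black pointer under the clear cover of the white scale, just behind the knob; a slide, in m, along the photometer's y: 0 = exactly on the red mark, positive = left of it (+y). Geared to the knob: it moves 15 mm per radian of knob turn (0.26 mm per degree); turning the knob clockwise seen from above moves it to the right (-y, value falls), anticlockwise to the left. It starts 7 to 27 mm left of the mark. Range -33 to +33 mm. It stays where it is left
- red_mark (a point): the red mark line on the scale, at deck level; in the photometer's frame at (0, -80, 117) mm
- wl_knob: the wavelength knob; origin at the centre of its foot, 119 mm above the table: a round black knob 40 mm in diameter and 28 mm tall, standing on a collar 52 mm wide and 4 mm high on the deck, at (-70, -100) mm in the photometer's frame; it turns about the vertical with light friction of about 0.05 N m and stays where left. The deck is free for 45 mm and more around it but for the scale's cover, 6 mm high, from 47 mm behind the knob's axis
- slot_mouth (a point): centre of the slot's mouth in the flat top (rim) of the metal sample port, 127 mm above the table, at (-60, 100) mm in the photometer's frame, axes as the photometer's. The slot is 10 mm (photometer's x) by 32 mm (y), straight down, guided for 30 mm, so 2 mm wider and longer than the blade, with a black painted outline, open 14 x 38 mm, around it; the port's top is 70 x 90 mm and stands 12 mm above the deck
- shutter (a joint): spring plunger of the photocell shutter inside the slot; a slide, in m, 0 = up (rest), growing as it is pushed down. Its top is 50 mm below the rim, so a blade meets it when its shoulder is still 12 mm above the rim; spring 2.4 N at first touch, 6 N with the shoulder on the rim (value about 0.012). Let go, it lifts the standard up again by 12 mm
- std_rack: fixed blue two-deck rack, 160 (x) x 60 (y) x 50 mm, origin at the centre of its underside; three places in a row along its x, 45 mm apart, in which the standards stand upright with about 2 mm of play, their bottoms 4 mm above the table and their widths along the rack's y. Position and yaw vary, and which standard is in which place
- std_amber: the standard to use, 70 g (varies): a black framed amber glass blade, 8 mm thick (x) and 30 mm wide (y), 62 mm long, lower edge rounded (radius 4 mm); above it a black shoulder plate 20 (x) x 46 (y) x 6 mm, and on top an orange grip 10 mm (x) x 24 mm (y) x 40 mm tall. 108 mm tall in all; origin at the centre of the blade's lower edge, z up to the grip. Either way round is the same
- std_amber_shoulder (a point): centre of the underside of its shoulder plate, 62 mm above its origin; level with slot_mouth when fully home
- std_amber_grip (a point): middle of its orange grip, 88 mm above its origin, 20 mm above the top of the shoulder plate
- std_clear: another standard in the rack, same shape, white grip and pale glass; not to be moved. Origin at its bottom
- std_dark: another standard in the rack, same shape, dark brown grip and dark glass; not to be moved. Origin at its bottom
- honey_jar: jar of honey with a brass-coloured lid, 68 mm in diameter, about 100 mm tall, in front of the photometer; not to be moved. Origin at its bottom
- reagent_bottle: small brown bottle with a black cap, 42 mm in diameter, about 85 mm tall, in front of the photometer; not to be moved. Origin at its bottom
Not all that is in view belongs to the job. What is shaped like the std_amber but yellow is not meant.

How it is judged:
On the way, in this order (a step that is already met when the one before it is completed fails the run):
1. the pointer stands on the red mark (within 2 mm) and the knob is let go (value of joint wl_pointer between -0.002 and 0.002 m and contact force between the fingers and wl_knob below 0.2 N), for 0.3 s.
2. the blade of the orange-gripped standard has passed through the slot's mouth (20 mm deep) (horizontal distance between std_amber_shoulder and slot_mouth below 0.008 m and z of std_amber in the frame of slot_mouth below -0.02 m and angle between the z axis of std_amber and the z axis of photometer, either way round below 0.15 rad), for 0.1 s.
At the end, for the whole second after the job is handed in: Pointer within 2 mm of the mark, knob free; the orange-gripped standard upright in the slot (3 mm, 0.08 rad), shoulder within 2.5 mm of the rim, plunger down 9 mm or more, still, fingers on it (3 N or more); other standards within 12 mm, jar and bottle within 20 mm of their starts (value of joint wl_pointer between -0.002 and 0.002 m and z of std_amber_shoulder in the frame of slot_mouth between -0.002 and 0.0025 m and horizontal distance between std_amber_shoulder and slot_mouth below 0.003 m and angle between the z axis of std_amber and the z axis of photometer, either way round below 0.08 rad and value of joint shutter above 0.009 m and contact force between the fingers and std_amber above 3 N and contact force between the arm and wl_knob below 0.2 N and linear speed of std_amber below 0.02 m/s and distance of each of std_clear, std_dark from where it was at the start of the episode below 0.012 m and distance of each of honey_jar, reagent_bottle from where it was at the start of the episode below 0.02 m); the arm keeps its last pose, push and grip.
It fails at once if the standard or the photometer is forced (more than 40 N between them) (contact force between std_amber and photometer above 40 N).
It fails at once if another standard is moved by 12 mm or more (distance of any of std_clear, std_dark from where it was at the start of the episode above 0.012 m).
It fails at once if the jar or the bottle is moved by 20 mm or more (distance of any of honey_jar, reagent_bottle from where it was at the start of the episode above 0.02 m).
It also fails if it takes over 58 s, if anything falls off the work surface, if the arm or the gripper's body presses on something with over 40 N, if the wrist force passes 120 N, or if a joint passes its speed limit or range.

## Working session

There is one attempt and no reset: what is moved stays moved. The work goes in short steps, Python scripts to look and compute and a tool call to move; the robot and the scene stay as the last step left them, time stands still between calls to the robot, and variables do not carry over. Pictures are saved under pics/ and viewed, and the job is handed in when it is done.

Besides the shell and the picture viewer there is one more tool, called after "Emit:" as name(argument=value, ...), one argument or row to a line, values as JSON. play_rows: Moves the arm, as the interface text tells. Its arguments: {"type":"object","properties":{"targets":{"type":"array"},"squeeze":{"type":"number"}},"required":["targets"]}

```bash
mkdir -p pics; cat > h.py <<'E'
import numpy as np, cv2, pickle
from station import telemetry, optics, order
def grab(n,f=None):
    d=optics.get_image(n); 
    if f: cv2.imwrite('pics/'+f,d['pixels']); pickle.dump(d,open('pics/'+f+'.pkl','wb'))
    return d
def K(d): return np.array([[d['fx'],0,d['cx']],[0,d['fy'],d['cy']],[0,0,1.]])
def RT(d):
    R=cv2.Rodrigues(np.array(d['rvec'],float))[0]; return R,np.array(d['tvec'],float).reshape(3)
def ray(d,uv):
    uv=np.array(uv,float).reshape(-1,1,2)
    n=cv2.undistortPoints(uv,K(d),np.array(d['dist_coeffs'],float)).reshape(-1,2)
    R,t=RT(d); return -R.T@t,(np.c_[n,np.ones(len(n))])@R
def onz(d,uv,z):
    c,r=ray(d,uv); return c+r*((z-c[2])/r[:,2])[:,None]
def dep(d,uv):
    c,r=ray(d,uv); z=np.array([d['z_map'][int(round(v)),int(round(u))] for u,v in np.array(uv).reshape(-1,2)]); return c+r*z[:,None]
def proj(d,P): return cv2.projectPoints(np.array(P,float).reshape(-1,3),np.array(d['rvec'],float),np.array(d['tvec'],float),K(d),np.array(d['dist_coeffs'],float))[0].reshape(-1,2)
def load(f): return pickle.load(open('pics/'+f+'.pkl','rb'))
E
python3 - <<'E'
from h import *
np.set_printoptions(precision=4,suppress=True)
for n in('top','side'):
    d=grab(n,n+'0.png'); R,t=RT(d); print(n,-R.T@t,d['fx'],R[2])
o=telemetry.get_obs(); print(o['time_s'],o['position'],o['tool_rot'],o['width'],o['ft_force'])
E
```

```text
top [0.3128 0.045  1.2429] 579.1666824819478 [ 0.1834 -0.0304 -0.9826]
side [0.349  0.6611 0.8224] 571.8573333024291 [ 0.1527 -0.6497 -0.7447]
0.1 [ 0.2341 -0.4975  0.2306] [[-0.0005  0.4257 -0.9048]
 [ 0.0011 -0.9048 -0.4257]
 [-1.     -0.0012  0.    ]] 0.08560873313239667 [-0.2967  0.8444 -0.7352]
```

View pics/top0.png

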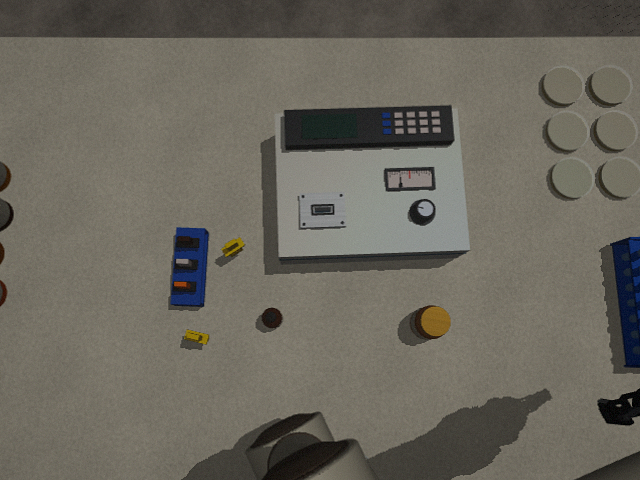

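View pics/side0.png

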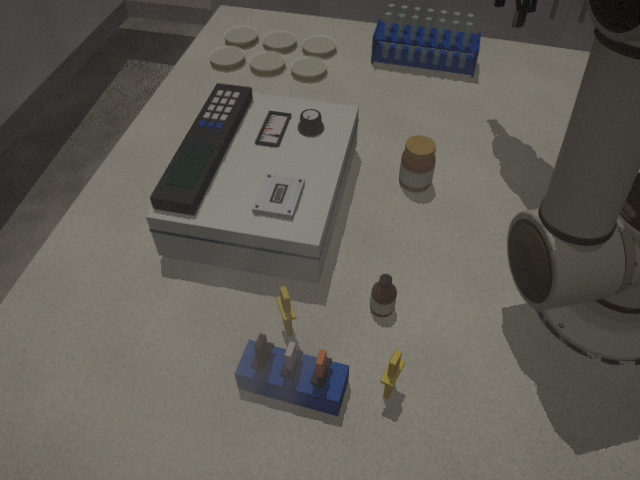

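The orange-gripped standard is at top (183,286) and side (321,365), at the near end of the blue rack. The look-alikes are yellow at top (233,247) and (196,337), with white and brown grips beside it in the rack. The photometer's port is near top (322,210), the knob (422,211) and the scale (410,179). I'll enlarge these to confirm.

```bash
python3 - <<'E'
from h import *
d=load('top0.png');s=load('side0.png')
a=cv2.resize(d['pixels'][155:240,290:450],None,fx=5,fy=5,interpolation=cv2.INTER_CUBIC); cv2.imwrite('pics/c1.png',a)
b=cv2.resize(d['pixels'][220:350,160:260],(400,520),interpolation=cv2.INTER_CUBIC)
c=cv2.resize(s['pixels'][280:410,230:330],(400,520),interpolation=cv2.INTER_CUBIC)
cv2.imwrite('pics/c2.png',np.hstack([b,c]))
E
```

```text
(no output)
```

View pics/c1.png

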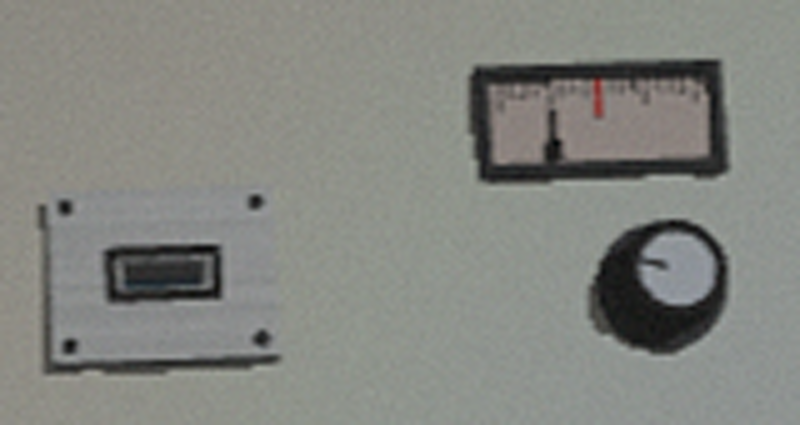

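View pics/c2.png

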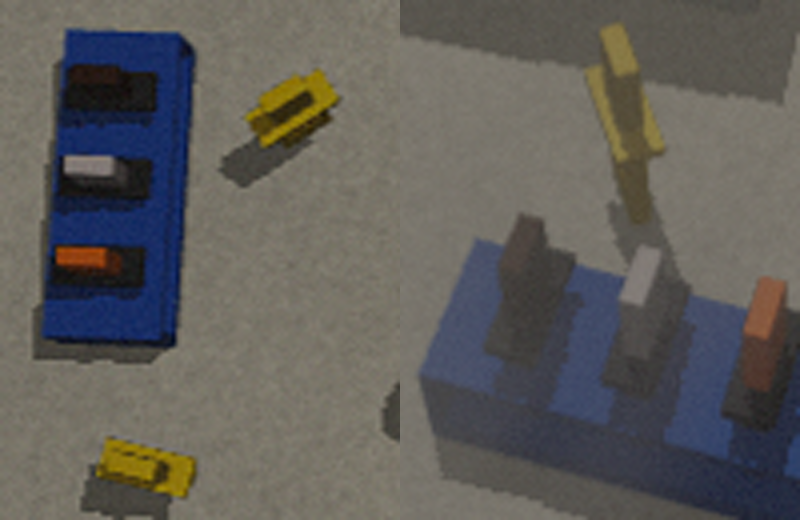

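Crop 1 shows the slot outline near top (322.7,209.5), the red mark near (409.5,175) and the pointer near (400.5,181), left of the mark. The knob's white cap is near (425.5,209). Crop 2 confirms the orange grip at top (180,284), in the rack's nearest place; the yellow ones stand outside the rack.

```bash
cat > meas.py <<'E'
from h import *
np.set_printoptions(precision=4,suppress=True)
def comp(m,box,off=True):
    x0,y0,x1,y1=box; mm=np.zeros_like(m); mm[y0:y1,x0:x1]=m[y0:y1,x0:x1]
    n,l,st,c=cv2.connectedComponentsWithStats(mm.astype(np.uint8)); 
    k=1+np.argmax(st[1:,4]); return c[k],st[k],(l==k).astype(np.uint8)
E
python3 - <<'E'
from meas import *
for n,bx in (('top',dict(slot=(308,200,340,220),mark=(395,168,420,182),cap=(412,200,440,222),org=(165,275,205,300),port=(295,188,350,232))),
          ('side',dict(slot=(268,182,292,206),mark=(255,108,292,148),cap=(298,105,326,125),org=(310,345,332,390)))):
    d=load(n+'0.png'); p=d['pixels'].astype(int); B,G,R=p[...,0],p[...,1],p[...,2]; g=p.mean(2)
    c,st,m=comp(g<75,bx['slot']); 
    ct=max(cv2.findContours(m,0,2)[0],key=cv2.contourArea)
    c2=cv2.minAreaRect(ct); print(n,'slot',c2,st, onz(d,[c2[0]],.127)); 
    bp=cv2.boxPoints(c2); W=onz(d,bp,.127); print(' sides',np.linalg.norm(W[1]-W[0]),np.linalg.norm(W[2]-W[1]),W[1]-W[0],W[2]-W[1])
    c,st,m=comp((R-G>40)&(R-B>40),bx['mark']); print(' mark',c,st,onz(d,[c],.117))
    c,st,m=comp(g>125 if n=='top' else g>110,bx['cap']); print(' cap',c,st,onz(d,[c],.147),dep(d,[c]))
    c,st,m=comp((R-B>60)&(R-G>25),bx['org']); print(' org',c,st,cv2.minAreaRect(cv2.findNonZero(m)))
    # depth points on orange
    ys,xs=np.nonzero(m); P=dep(d,np.c_[xs,ys]); print(' z range',P.min(0),P.max(0)); T=P[P[:,2]>.105]; print(' top pts',len(T),T.mean(0),np.median(P,0))
E
```

```text
top slot ((322.0, 209.0), (10.0, 22.0), 90.0) [311 204  23  11 201] [[0.5843 0.0015 0.127 ]]
 sides 0.04368570132125955 0.02037266275727823 [-0.0004 -0.0437  0.    ] [-0.0204  0.0004  0.    ]
 mark [409.3 174.6] [409 171   2   7  10] [[ 0.6566 -0.1774  0.117 ]]
 cap [425.3791 208.4314] [418 202  15  14 153] [[ 0.5785 -0.1999  0.147 ]] [[ 0.5779 -0.1994  0.1493]]
 org [180.1746 283.9365] [174 282  13   5  63] ((180.0, 284.0), (4.0, 12.0), 90.0)
 z range [0.4365 0.2684 0.106 ] [0.4451 0.2918 0.116 ]
 top pts 63 [0.4409 0.2795 0.1119] [0.4408 0.2795 0.1116]
side slot ((280.5205383300781, 192.94522094726562), (7.7247161865234375, 19.428831100463867), 20.556045532226562) [275 185  13  18  75] [[ 0.5826 -0.0001  0.127 ]]
 sides 0.04545978582411333 0.014628932442720559 [ 0.0013 -0.0454  0.    ] [-0.0142  0.0036  0.    ]
 mark [268.5 128. ] [266 128   6   1   6] [[ 0.6598 -0.177   0.117 ]]
 cap [313.2707 110.4629] [298 105  28  20 229] [[ 0.5782 -0.2134  0.147 ]] [[ 0.5782 -0.2134  0.147 ]]
 org [320.6875 356.7625] [317 350   9  15  80] ((320.6009521484375, 356.8302917480469), (5.651175498962402, 13.888481140136719), 16.699243545532227)
 z range [0.4388 0.2701 0.1101] [0.447  0.2923 0.1153]
 top pts 80 [0.443  0.2813 0.1124] [0.4429 0.281  0.1123]
```

```bash
python3 - <<'E'
from meas import *
d=load('top0.png')
yy,xx=np.mgrid[0:480,0:640]; uv=np.c_[xx.ravel(),yy.ravel()]
for n in('top','side'):
    d=load(n+'0.png'); c,r=ray(d,uv); P=c+r*d['z_map'].ravel()[:,None]; Z=P[:,2].reshape(480,640)
    box=np.zeros((480,640),bool)
    if n=='top': box[95:265,265:480]=1
    else: box[75:275,150:370]=1
    m=((Z>.09)&box).astype(np.uint8); m=cv2.morphologyEx(m,cv2.MORPH_OPEN,np.ones((3,3)))
    deck=(Z>.11)&(Z<.12)&box; print(n,'deck z',np.median(Z[deck]))
    ct=max(cv2.findContours(((Z>.1)&(Z<.135)&box).astype(np.uint8),0,1)[0],key=cv2.contourArea).reshape(-1,2)
    W=onz(d,ct,.115)
    # minrect in world mm
    rect=cv2.minAreaRect((W[:,:2]*1000).astype(np.float32)); print(rect)
    # front edge / sides fit
    xs,ys=W[:,0],W[:,1]
    for nm,sel,ax in (('front',(xs<.545)&(ys<.07)&(ys>-.26),1),('left',(ys>.06)&(xs>.54)&(xs<.7),0),('right',(ys<-.25)&(xs>.54)&(xs<.7),0)):
        q=W[sel]; 
        if len(q)>9: v=cv2.fitLine((q[:,:2]*1000).astype(np.float32),cv2.DIST_HUBER,0,.01,.01).ravel(); print(nm,len(q),v, np.arctan(-v[0]/v[1]) if ax else np.arctan(v[1]/v[0]))
E
```

```text
top deck z 0.11494334192904154
((644.4385986328125, -97.31103515625), (302.5754089355469, 381.4441833496094), 1.407252550125122)
front 167 [   0.0247   -0.9997  494.8619 -104.0927] 0.024682954
left 77 [  0.9993   0.0374 617.8746  91.3741] 0.037425112
right 76 [   0.9996    0.0266  618.7788 -287.6979] 0.026572432
side deck z 0.11523441086632136
((649.0679931640625, -90.63536071777344), (308.3162536621094, 395.37640380859375), 1.2297555208206177)
front 121 [   0.0243   -0.9997  496.8275 -113.6123] 0.024286106
left 99 [  0.9998   0.0181 619.3429 103.5359] 0.018104985
right 75 [   0.9998    0.0202  619.8515 -287.1233] 0.020217458
```

```bash
cat >> meas.py <<'E'
def go(x,y,z,jaw=None):
    o=telemetry.get_obs(); R=np.array(o['tool_rot']); p=np.array(o['position'])
    dl=R.T@(np.array([x,y,z])-p)*1000; yw=None
    if jaw is not None:
        a=np.arctan2(R[1,1],R[0,1]); yw=-((np.radians(jaw)-a+np.pi/2)%np.pi-np.pi/2)
    print('t',o['time_s'],'pos',p,'jawdeg',np.degrees(np.arctan2(R[1,1],R[0,1])),'q',np.array(o['qpos']),'F',np.array(o['ft_force']),'w',o['width']); print('delta',dl,'yaw',yw)
E
python3 - <<'E'
from meas import *
d=load('top0.png'); p=d['pixels'][172:190,392:418].astype(int); print(p.mean(2).astype(int)); 
go(.578,-.1995,.231,-60)
# rack
from meas import *
B,G,R=[d['pixels'][...,i].astype(int) for i in range(3)]
c,st,m=comp((B-R>40),(160,220,215,312)); ct=max(cv2.findContours(m,0,1)[0],key=cv2.contourArea); r=cv2.minAreaRect(ct); print(r,onz(d,cv2.boxPoints(r),.05))
s=load('side0.png')
E
```

```text
[[103 138 111 108 123 119 111  87 119 110 100 123  98 117 118 115 113  73
  114 115 102 112  95 116  72 102]
 [104 132 109 106 112  98 138 121 115 110 102 116 106 120 111 102 115  76
  109 122 116 117 103 135 117 104]
 [101 107  88 114 123 119 134 107 100 120 116 130 135 132 124 115 124  90
  111 133 130 134 130 135 131 135]
 [132 135 130 133 136 132 134 111  99 130 132 137 133 132 132 131 118  82
  106 133 133 129 132 133 131 135]
 [129 129 129 135 129 132 128 115 109 129 132 134 129 133 129 131 120  81
  108 133 132 133 133 133 132 133]
 [133 132 133 131 131 132 129 102  45 102 132 129 131 130 134 134 119  84
  102 134 132 131 134 132 133 134]
 [128 129 129 128 132 130 135  96  45 106 134 137 131 134 132 133 121  94
  108 132 130 129 134 131 132 127]
 [126 132 133 129 130 132 137  97  49 103 132 132 131 130 130 128 133 133
  136 132 126 129 132 137 127 132]
 [131 129 130 129 133 131 135 103  56 105 132 131 128 132 130 126 130 129
  134 131 135 130 132 132 133 131]
 [133 129 130 131 133 132 136 104  51 104 139 132 131 130 130 134 129 132
  130 132 129 131 131 129 132 130]
 [129 130 
[... 584 characters left out ...]
  81  81  74  56  57  55
   57  56  62  52  42  37  43  37]
 [ 42  39  43  40  43  39  46  45  42  44  39  44  39  40  47  43  44  41
   43  39  42  43  43  42  46  47]
 [ 46  44  35  40  45  38  42  42  44  45  45  41  36  36  34  34  37  34
   34  28  34  33  31  35  37  32]]
t 0.1 pos [ 0.2341 -0.4975  0.2306] jawdeg -64.80304904441371 q [-1.131   0.0874  0.1752  1.6598 -0.      1.5708] F [-0.2967  0.8444 -0.7352] w 0.08560873313239667
delta [  -0.226  -123.1985 -438.0637] yaw -0.08382901995978664
((189.4093017578125, 265.8606262207031), (32.860382080078125, 77.49462890625), 3.814074993133545) [[0.4084 0.3109 0.05  ]
 [0.5693 0.3051 0.05  ]
 [0.5639 0.237  0.05  ]
 [0.4029 0.2445 0.05  ]]
```

Emit:
play_rows(
  targets=[
    {"delta_pos": [0,-123,-438],"yaw": 0,"fingers": 0.2},
    {"delta_pos": [0,-123,-438],"yaw": 0,"fingers": 0.2},
    {"delta_pos": [0,-123,-438],"yaw": 0,"fingers": 0.2},
    {"delta_pos": [0,-123,-438],"yaw": 0,"fingers": 0.2},
    {"delta_pos": [0,-123,-438],"yaw": 0,"fingers": 0.2},
  ],
  squeeze=25,
)

```text
time_s: 0.52
position: [0.3926, -0.3597, 0.2308]
tool_rot: [[-0.001, 0.425, -0.905], [0.001, -0.905, -0.425], [-1.0, -0.001, 0.0]]
ft_force: [0.2, -0.4, -0.4]
width: 0.0682
```

```bash
python3 - <<'E'
from meas import *
d=load('top0.png'); a=onz(d,[[400,178],[409.03,178]],.117); print(a, np.linalg.norm(a[0]-a[1]))
go(.578,-.1995,.231,-60)
E
```

```text
[[ 0.6497 -0.1582  0.117 ]
 [ 0.6495 -0.1766  0.117 ]] 0.01836825860009754
t 0.5167 pos [ 0.3926 -0.3597  0.2308] jawdeg -64.8345602998461 q [-0.742   0.0459  0.1318  1.6581  0.0005  1.9604] F [ 0.228  -0.3787 -0.4483] w 0.06819721120653678
delta [  -0.107   -66.1674 -235.932 ] yaw -0.08437899511851898
```

Emit:
play_rows(
  targets=[
    {"delta_pos": [0,-66,-236],"yaw": 0,"fingers": 0.2},
    {"delta_pos": [0,-66,-236],"yaw": 0,"fingers": 0.2},
    {"delta_pos": [0,-66,-236],"yaw": 0,"fingers": 0.2},
    {"delta_pos": [0,-66,-236],"yaw": 0,"fingers": 0.2},
    {"delta_pos": [0,-66,-236],"yaw": 0,"fingers": 0.2},
  ],
)

```text
time_s: 0.93
position: [0.5502, -0.223, 0.2306]
tool_rot: [[-0.001, 0.425, -0.905], [0.001, -0.905, -0.425], [-1.0, -0.002, 0.0]]
ft_force: [0.8, -0.8, -0.4]
width: 0.0681
```

```bash
python3 - <<'E'
from meas import *
go(.578,-.1995,.19,35)
E
```

```text
t 0.9333 pos [ 0.5502 -0.223   0.2306] jawdeg -64.82588721638976 q [-0.3855  0.196   0.2963  1.6727  0.0009  2.3167] F [ 0.8312 -0.8367 -0.353 ] w 0.06814265001376076
delta [ 40.6239  -9.38   -35.148 ] yaw 1.3993022429392745
```

Emit:
play_rows(
  targets=[
    {"delta_pos": [0,-10,-35],"yaw": -0.12,"fingers": 0.3},
    {"delta_pos": [10,-10,-35],"yaw": -0.24,"fingers": 0.3},
    {"delta_pos": [20,-10,-35],"yaw": -0.36,"fingers": 0.3},
    {"delta_pos": [30,-10,-35],"yaw": -0.48,"fingers": 0.3},
    {"delta_pos": [40,-10,-35],"yaw": -0.6,"fingers": 0.3},
  ],
)

```text
time_s: 1.35
position: [0.5777, -0.1985, 0.1895]
tool_rot: [[-0.002, 0.865, -0.501], [0.002, -0.501, -0.865], [-1.0, -0.003, -0.0]]
ft_force: [-0.4, 0.4, 0.2]
width: 0.0598
```

Emit:
play_rows(
  targets=[
    {"delta_pos": [0,0,0],"yaw": -0.12,"fingers": 0.3},
    {"delta_pos": [0,0,0],"yaw": -0.24,"fingers": 0.3},
    {"delta_pos": [0,0,0],"yaw": -0.36,"fingers": 0.3},
    {"delta_pos": [0,0,0],"yaw": -0.48,"fingers": 0.3},
    {"delta_pos": [0,0,0],"yaw": -0.6,"fingers": 0.3},
  ],
)

```text
time_s: 1.77
position: [0.5776, -0.1985, 0.1889]
tool_rot: [[-0.003, 0.997, 0.081], [0.002, 0.081, -0.997], [-1.0, -0.003, -0.002]]
ft_force: [-1.1, 0.7, -0.6]
width: 0.0596
```

Emit:
play_rows(
  targets=[
    {"delta_pos": [0,0,0],"yaw": -0.12,"fingers": 0.3},
    {"delta_pos": [0,0,0],"yaw": -0.24,"fingers": 0.3},
    {"delta_pos": [0,0,0],"yaw": -0.36,"fingers": 0.3},
    {"delta_pos": [0,0,0],"yaw": -0.48,"fingers": 0.3},
    {"delta_pos": [0,0,0],"yaw": -0.55,"fingers": 0.3},
  ],
)

```text
time_s: 2.18
position: [0.5774, -0.1984, 0.1884]
tool_rot: [[-0.004, 0.803, 0.595], [0.002, 0.595, -0.803], [-1.0, -0.002, -0.004]]
ft_force: [0.4, 0.2, -0.0]
width: 0.0603
```

```bash
python3 - <<'E'
from meas import *
go(.578,-.1995,.122,35)
d=grab('side','s1.png'); cv2.imwrite('pics/s1c.png',cv2.resize(d['pixels'][20:180,220:400],None,fx=4,fy=4,interpolation=cv2.INTER_CUBIC)[:600])
E
```

```text
t 2.1833 pos [ 0.5774 -0.1984  0.1884] jawdeg 36.547101233782534 q [-0.3314  0.2273  0.2511  1.5991  0.0009  0.6015] F [ 0.3554  0.1862 -0.0002] w 0.060256646396527246
delta [66.4014 -0.0292  1.5311] yaw 0.027002010391171893
```

View pics/s1c.png

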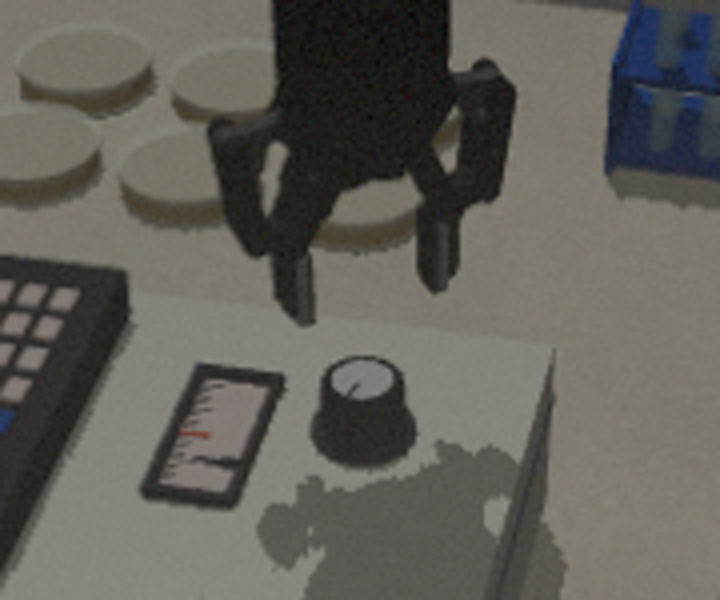

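The view shows the gripper above the knob (side ~(310,115)), with the pointer on the +y side of the red mark. I'll descend now, keeping the fingers clear of the cover.

Emit:
play_rows(
  targets=[
    {"delta_pos": [20,0,1],"yaw": 0,"fingers": 0.3},
    {"delta_pos": [35,0,1],"yaw": 0,"fingers": 0.3},
    {"delta_pos": [50,0,1],"yaw": 0,"fingers": 0.3},
    {"delta_pos": [60,0,1],"yaw": 0,"fingers": 0.3},
    {"delta_pos": [66,0,1],"yaw": 0,"fingers": 0.3},
  ],
)

```text
time_s: 2.65
position: [0.5771, -0.1988, 0.1207]
tool_rot: [[-0.006, 0.803, 0.596], [0.003, 0.596, -0.803], [-1.0, -0.003, -0.006]]
ft_force: [0.5, 0.6, -0.8]
width: 0.0598
```

Emit:
play_rows(
  targets=[
    {"delta_pos": [0,0,0],"yaw": 0,"fingers": 0.6},
    {"delta_pos": [0,0,0],"yaw": 0,"fingers": 0.6},
    {"delta_pos": [0,0,0],"yaw": 0,"fingers": 0.6},
    {"delta_pos": [0,0,0],"yaw": 0,"fingers": 0.6},
  ],
)

```text
time_s: 2.98
position: [0.579, -0.1972, 0.1212]
tool_rot: [[-0.002, 0.802, 0.597], [0.006, 0.597, -0.802], [-1.0, 0.002, -0.006]]
ft_force: [8.5, 9.3, -6.0]
width: 0.0391
```

```bash
python3 - <<'E'
from meas import *
go(.578,-.1995,.122,-35)
E
```

```text
t 2.9833 pos [ 0.579  -0.1972  0.1212] jawdeg 36.67769124816843 q [-0.3305  0.225   0.119   1.4689  0.0049  0.6001] F [ 8.5454  9.2582 -6.0236] w 0.039143930889493375
delta [-0.8192 -2.1772  1.2319] yaw 1.251011712508463
```

Emit:
play_rows(
  targets=[
    {"delta_pos": [0,0,0],"yaw": 0.1,"fingers": 0.6},
    {"delta_pos": [0,0,0],"yaw": 0.2,"fingers": 0.6},
    {"delta_pos": [0,0,0],"yaw": 0.3,"fingers": 0.6},
    {"delta_pos": [0,0,0],"yaw": 0.4,"fingers": 0.6},
    {"delta_pos": [0,0,0],"yaw": 0.5,"fingers": 0.6},
  ],
)

```text
time_s: 3.4
position: [0.58, -0.1967, 0.1212]
tool_rot: [[-0.001, 0.991, 0.135], [0.007, 0.135, -0.991], [-1.0, 0.0, -0.007]]
ft_force: [6.6, 1.9, -7.6]
width: 0.0391
```

```bash
python3 - <<'E'
from meas import *
go(.578,-.1995,.122,-35)
d=grab('side','s2.png'); cv2.imwrite('pics/s2c.png',cv2.resize(d['pixels'][90:170,230:350],None,fx=6,fy=6,interpolation=cv2.INTER_CUBIC))
d=grab('top','t2.png'); cv2.imwrite('pics/t2c.png',cv2.resize(d['pixels'][155:240,370:470],None,fx=6,fy=6,interpolation=cv2.INTER_CUBIC))
E
```

```text
t 3.4 pos [ 0.58   -0.1967  0.1212] jawdeg 7.7591309294400155 q [-0.3299  0.2258  0.1198  1.468   0.0063  1.1055] F [ 6.6144  1.8819 -7.5602] w 0.03908091288685401
delta [-0.8333 -2.3258  2.5062] yaw 0.7462876200100714
```

View pics/s2c.png

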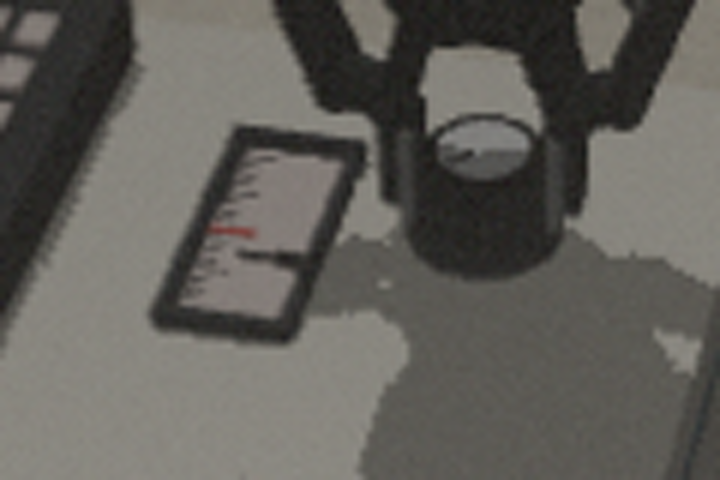

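View pics/t2c.png

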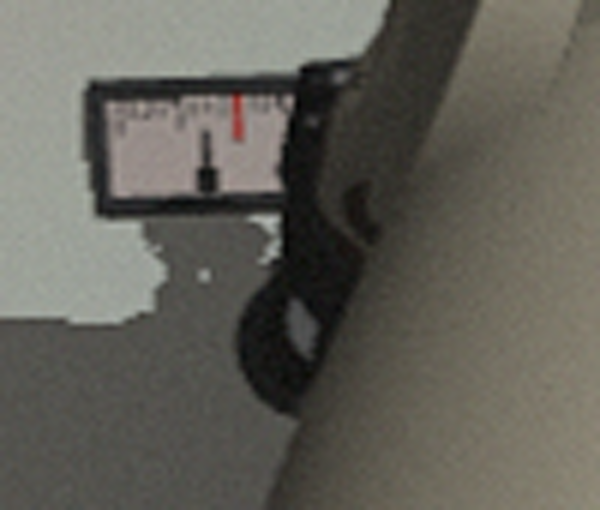

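The pointer and mark stay visible from the top at (404.2,178) and (409.4,174). The gap has gone from 9.0 to about 5.2 px, or ~10.6 mm, which matches the gearing. About 0.71 rad remains.

Emit:
play_rows(
  targets=[
    {"delta_pos": [0,0,0],"yaw": 0.1,"fingers": 0.6},
    {"delta_pos": [0,0,0],"yaw": 0.2,"fingers": 0.6},
    {"delta_pos": [0,0,0],"yaw": 0.3,"fingers": 0.6},
    {"delta_pos": [0,0,0],"yaw": 0.4,"fingers": 0.6},
    {"delta_pos": [0,0,0],"yaw": 0.5,"fingers": 0.6},
  ],
)

```text
time_s: 3.92
position: [0.5809, -0.1968, 0.1212]
tool_rot: [[0.001, 0.933, -0.361], [0.007, -0.361, -0.933], [-1.0, -0.002, -0.007]]
ft_force: [6.6, -0.8, -9.4]
width: 0.0393
```

Emit:
play_rows(
  targets=[
    {"delta_pos": [0,0,0],"yaw": 0.1,"fingers": 0.6},
    {"delta_pos": [0,0,0],"yaw": 0.2,"fingers": 0.6},
    {"delta_pos": [0,0,0],"yaw": 0.2,"fingers": 0.6},
  ],
)

```text
time_s: 4.17
position: [0.5813, -0.1969, 0.1212]
tool_rot: [[0.001, 0.84, -0.543], [0.007, -0.543, -0.84], [-1.0, -0.003, -0.006]]
ft_force: [3.8, -0.9, -7.0]
width: 0.0396
```

```bash
cat > ptr.py <<'E'
from meas import *
def ptr(tag):
    t=grab('top',tag+'.png'); p=t['pixels'].astype(float); 
    cv2.imwrite('pics/'+tag+'c.png',cv2.resize(t['pixels'][155:240,370:470],None,fx=6,fy=6,interpolation=cv2.INTER_CUBIC))
    g=p.mean(2)[175:183,392:418]; g=g[2:6]  # rows 177..180
    w=np.clip(115-g,0,None); us=np.arange(392,418); pu=(w*us).sum()/w.sum()
    r=(p[...,2]-p[...,1])[172:177,400:418]; w=np.clip(r-25,0,None); mu=(w*np.arange(400,418)).sum()/w.sum()
    a=onz(t,[[pu,178.5],[mu,178.5]],.117); print('ptr',pu,'mark',mu,'mm left',(a[0]-a[1])[1]*1000)
E
python3 - <<'E'
from ptr import *
go(.578,-.1995,.122,-35); ptr('t3')
E
```

```text
t 4.1667 pos [ 0.5813 -0.1969  0.1212] jawdeg -32.8846387124214 q [-0.3297  0.2271  0.1214  1.4663  0.0066  1.8151] F [ 3.7903 -0.8721 -6.9564] w 0.03960557124896939
delta [-0.8401 -1.4016  3.966 ] yaw 0.03692001933747324
ptr 409.04611923509555 mark 409.1989924433249 mm left 0.31099561400857456
```

View pics/t3c.png

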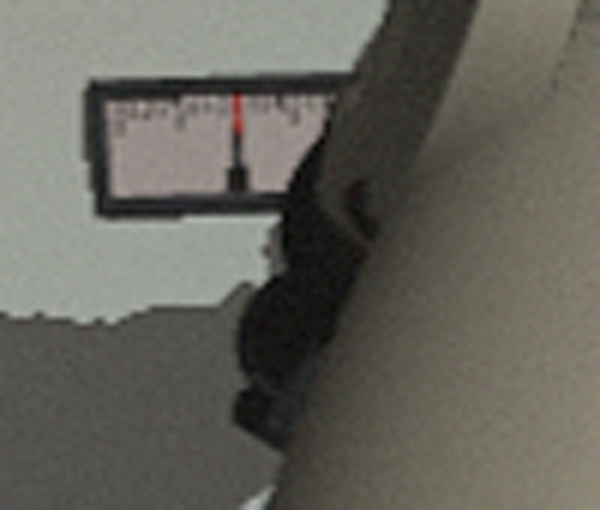

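The pointer is on the mark: both are at column ~409, with 0.3 mm between them. I'll release the knob and lift straight up.

Emit:
play_rows(
  targets=[
    {"delta_pos": [0,0,0],"yaw": 0,"fingers": 0.3},
    {"delta_pos": [0,0,0],"yaw": 0,"fingers": 0.3},
    {"delta_pos": [0,0,0],"yaw": 0,"fingers": 0.3},
    {"delta_pos": [0,0,0],"yaw": 0,"fingers": 0.3},
    {"delta_pos": [0,0,0],"yaw": 0,"fingers": 0.3},
  ],
)

```text
time_s: 4.63
position: [0.5814, -0.1969, 0.1216]
tool_rot: [[0.002, 0.843, -0.537], [0.007, -0.537, -0.843], [-1.0, -0.002, -0.006]]
ft_force: [0.2, -0.8, 0.5]
width: 0.0599
```

Emit:
play_rows(
  targets=[
    {"delta_pos": [-15,0,0],"yaw": 0,"fingers": 0.3},
    {"delta_pos": [-40,0,0],"yaw": 0,"fingers": 0.3},
    {"delta_pos": [-75,0,0],"yaw": 0,"fingers": 0.3},
    {"delta_pos": [-110,0,0],"yaw": 0,"fingers": 0.3},
    {"delta_pos": [-110,0,0],"yaw": 0,"fingers": 0.3},
  ],
)

```text
time_s: 5.05
position: [0.5825, -0.1981, 0.2394]
tool_rot: [[0.011, 0.844, -0.537], [0.003, -0.537, -0.844], [-1.0, 0.007, -0.009]]
ft_force: [1.0, -1.4, 0.8]
width: 0.0596
```

```bash
python3 - <<'E'
from ptr import *
ptr('t4')
s=load('side0.png'); t=load('top0.png')
# orange two-view: grip top-face center using corners of the top face in side crop
b=cv2.resize(t['pixels'][270:300,165:205],None,fx=10,fy=10,interpolation=cv2.INTER_CUBIC)
c=cv2.resize(s['pixels'][345:385,305:345],None,fx=10,fy=10,interpolation=cv2.INTER_CUBIC)
b=cv2.copyMakeBorder(b,0,100,0,0,cv2.BORDER_CONSTANT); cv2.imwrite('pics/c3.png',np.hstack([b,c]))
E
```

```text
ptr 409.0023501762631 mark 409.18564356435644 mm left 0.3728798220493934
```

View pics/c3.png

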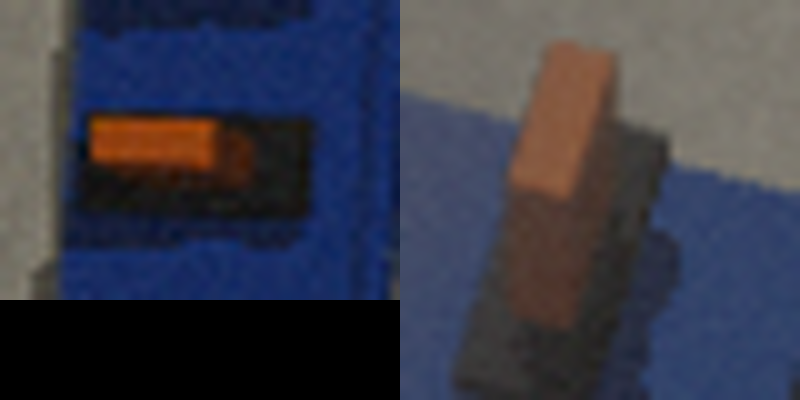

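View pics/t4c.png

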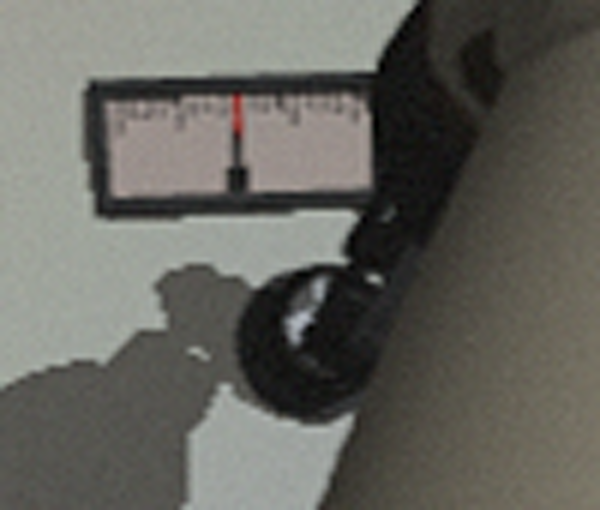

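The top crop shows the orange grip's top face centred at about (180,283.6); in the side crop it is at (321,356.2). The pointer stayed on the mark after release.

```bash
python3 - <<'E'
from meas import *
s=load('side0.png'); t=load('top0.png')
a=np.array([179.95,283.65]);b=np.array([321.05,356.15])
print(onz(t,[a],.112),onz(s,[b],.112))
c1,r1=ray(t,[a]);c2,r2=ray(s,[b]); A=np.c_[r1[0],-r2[0]]; k=np.linalg.lstsq(A,c2-c1,rcond=None)[0]; print(c1+r1[0]*k[0],c2+r2[0]*k[1])
# orientation from the side top face long edges
q=np.array([[555,42],[615,50],[578,192],[513,182]])-[400,0]; q=q/10+[304.55,344.55]; W=onz(s,q,.112); print(W, W[3]-W[0],W[2]-W[1])
q=np.array([[90,117],[218,120],[216,167],[90,163]])/10+[164.55,269.55]; W=onz(t,q,.112); print(W)
# other grips
go(.443,.281,.24,-2)
E
```

```text
[[0.4415 0.28   0.112 ]] [[0.4428 0.28   0.112 ]]
[0.4415 0.28   0.1119] [0.4428 0.28   0.112 ]
[[0.4469 0.2691 0.112 ]
 [0.4384 0.2683 0.112 ]
 [0.4382 0.291  0.112 ]
 [0.4473 0.2916 0.112 ]] [0.0004 0.0225 0.    ] [-0.0001  0.0227  0.    ]
[[0.4464 0.2924 0.112 ]
 [0.4454 0.2677 0.112 ]
 [0.4363 0.2679 0.112 ]
 [0.4374 0.2922 0.112 ]]
t 5.1 pos [ 0.5824 -0.1981  0.2363] jawdeg -32.46929144374915 q [-0.3309  0.2446  0.3646  1.6846  0.0067  1.8066] F [ 0.4053  0.2922 -1.0616] w 0.05970324098681469
delta [  -2.7963 -374.7788 -329.366 ] yaw -0.5317894564431591
```

Emit:
play_rows(
  targets=[
    {"delta_pos": [0,-375,-330],"yaw": -0.1,"fingers": 0.63},
    {"delta_pos": [0,-375,-330],"yaw": -0.2,"fingers": 0.63},
    {"delta_pos": [0,-375,-330],"yaw": -0.3,"fingers": 0.63},
    {"delta_pos": [0,-375,-330],"yaw": -0.4,"fingers": 0.63},
    {"delta_pos": [0,-375,-330],"yaw": -0.5,"fingers": 0.63},
  ],
)

```text
time_s: 5.52
position: [0.5224, 0.004, 0.2332]
tool_rot: [[0.007, 0.998, -0.062], [0.004, -0.062, -0.998], [-1.0, 0.007, -0.005]]
ft_force: [-0.1, -0.3, -1.7]
width: 0.0316
```

```bash
python3 - <<'E'
from meas import *
go(.443,.281,.22,-2)
E
```

```text
t 5.5167 pos [0.5224 0.004  0.2332] jawdeg -3.5501688184697526 q [0.0054 0.0138 0.1035 1.6533 0.0043 1.6381] F [-0.0623 -0.3424 -1.7102] w 0.03161337581639413
delta [  13.8372  -96.4504 -271.4735] yaw -0.027055549844047455
```

Emit:
play_rows(
  targets=[
    {"delta_pos": [10,-96,-271],"yaw": 0,"fingers": 0.63},
    {"delta_pos": [10,-96,-271],"yaw": 0,"fingers": 0.63},
    {"delta_pos": [10,-96,-271],"yaw": 0,"fingers": 0.63},
    {"delta_pos": [10,-96,-271],"yaw": 0,"fingers": 0.63},
    {"delta_pos": [10,-96,-271],"yaw": 0,"fingers": 0.63},
  ],
)

```text
time_s: 5.93
position: [0.4646, 0.2042, 0.2261]
tool_rot: [[0.007, 0.998, -0.062], [0.004, -0.062, -0.998], [-1.0, 0.007, -0.005]]
ft_force: [1.6, 0.1, -1.1]
width: 0.0317
```

```bash
python3 - <<'E'
from meas import *
go(.443,.281,.18,-2)
E
```

```text
t 5.9333 pos [0.4646 0.2042 0.2261] jawdeg -3.536269241144353 q [ 0.4135 -0.0249  0.0511  1.6389  0.001   2.046 ] F [ 1.5599  0.1116 -1.0823] w 0.03169772038561792
delta [ 46.2621 -26.6018 -75.0932] yaw -0.026812956455083636
```

Emit:
play_rows(
  targets=[
    {"delta_pos": [10,-27,-75],"yaw": -0.03,"fingers": 0.63},
    {"delta_pos": [20,-27,-75],"yaw": -0.03,"fingers": 0.63},
    {"delta_pos": [46,-27,-75],"yaw": -0.03,"fingers": 0.63},
    {"delta_pos": [46,-27,-75],"yaw": -0.03,"fingers": 0.63},
    {"delta_pos": [46,-27,-75],"yaw": -0.03,"fingers": 0.63},
  ],
)

```text
time_s: 6.35
position: [0.4416, 0.2804, 0.1789]
tool_rot: [[0.004, 1.0, -0.03], [0.002, -0.03, -1.0], [-1.0, 0.004, -0.002]]
ft_force: [-0.2, -0.1, -0.2]
width: 0.0318
```

```bash
python3 - <<'E'
from meas import *
go(.443,.281,.12,-2)
d=grab('side','s5.png'); cv2.imwrite('pics/s5c.png',cv2.resize(d['pixels'][240:420,220:420],None,fx=3,fy=3,interpolation=cv2.INTER_CUBIC))
d=grab('top','t5.png'); cv2.imwrite('pics/t5c.png',cv2.resize(d['pixels'][200:340,130:290],None,fx=4,fy=4,interpolation=cv2.INTER_CUBIC))
E
```

```text
t 6.35 pos [0.4416 0.2804 0.1789] jawdeg -1.7461356272777648 q [ 0.5661  0.0044 -0.0109  1.5509 -0.0004  2.1674] F [-0.1692 -0.13   -0.163 ] w 0.031770301948798194
delta [58.9519  1.1843 -0.4663] yaw 0.00443076915751317
```

View pics/s5c.png

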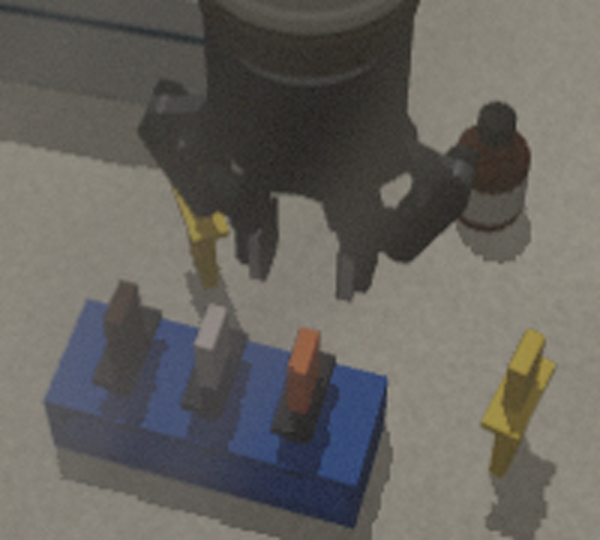

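View pics/t5c.png

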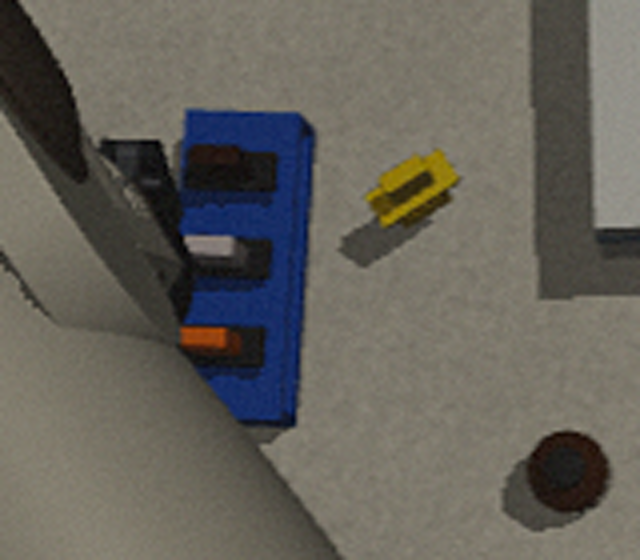

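```bash
python3 - <<'E'
from meas import *
d=load('s5.png'); p=proj(d,[[.4416,.2804,.179],[.4416,.2804,.112]]); print((p-[220,240])*3)
E
```

```text
[[305.296  273.4301]
 [305.3906 349.6614]]
```

Emit:
play_rows(
  targets=[
    {"delta_pos": [20,1,0],"yaw": 0,"fingers": 0.63},
    {"delta_pos": [35,1,0],"yaw": 0,"fingers": 0.63},
    {"delta_pos": [50,1,0],"yaw": 0,"fingers": 0.63},
    {"delta_pos": [58,1,0],"yaw": 0,"fingers": 0.63},
    {"delta_pos": [58,1,0],"yaw": 0,"fingers": 0.63},
  ],
)

```text
time_s: 6.87
position: [0.4447, 0.2792, 0.1229]
tool_rot: [[0.007, 0.999, -0.034], [0.004, -0.034, -0.999], [-1.0, 0.007, -0.004]]
ft_force: [-0.4, -0.2, 0.3]
width: 0.0318
```

```bash
python3 - <<'E'
from meas import *
go(.4425,.281,.075,-2)
d=grab('side','s6.png'); cv2.imwrite('pics/s6c.png',cv2.resize(d['pixels'][300:420,230:380],None,fx=5,fy=5,interpolation=cv2.INTER_CUBIC))
E
```

```text
t 6.8667 pos [0.4447 0.2792 0.1229] jawdeg -1.9770397173372425 q [ 0.5609  0.0059 -0.1173  1.4399 -0.0004  2.1662] F [-0.4218 -0.2337  0.3137] w 0.03178351227158905
delta [47.8519 -2.5631 -1.5248] yaw 0.00040073252965378003
```

View pics/s6c.png

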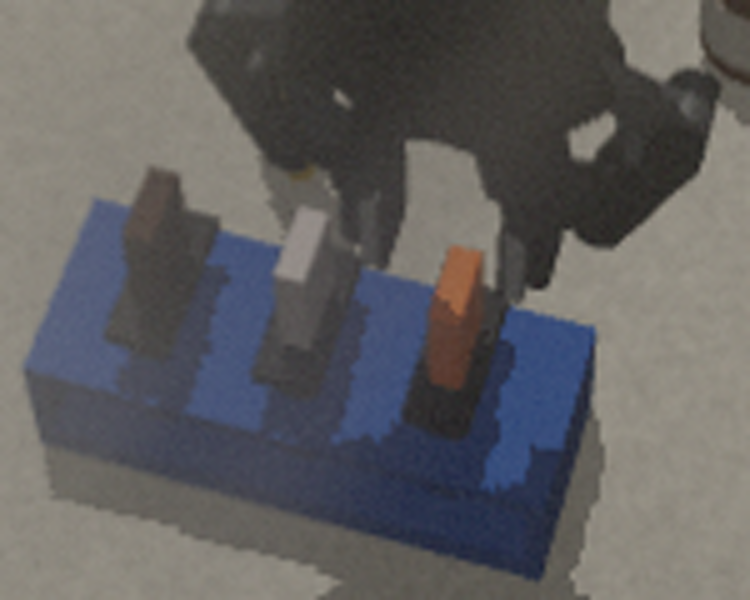

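The fingers straddle the orange grip at side (321,355) and the neighbouring grips are clear. I'll descend with a 2 mm shift in −x.

Emit:
play_rows(
  targets=[
    {"delta_pos": [0,-2,-1],"yaw": 0,"fingers": 0.63},
    {"delta_pos": [12,-2.5,-1.5],"yaw": 0,"fingers": 0.63},
    {"delta_pos": [24,-2.5,-1.5],"yaw": 0,"fingers": 0.63},
    {"delta_pos": [36,-2.5,-1.5],"yaw": 0,"fingers": 0.63},
    {"delta_pos": [46,-2.5,-1.5],"yaw": 0,"fingers": 0.63},
  ],
)

```text
time_s: 7.33
position: [0.4423, 0.2812, 0.076]
tool_rot: [[0.007, 0.999, -0.034], [0.004, -0.034, -0.999], [-1.0, 0.006, -0.004]]
ft_force: [-0.3, 0.6, -0.5]
width: 0.0316
```

```bash
python3 - <<'E'
from meas import *
go(.4425,.281,.076,-2)
d=grab('side','s7.png'); cv2.imwrite('pics/s7c.png',cv2.resize(d['pixels'][300:420,230:380],None,fx=5,fy=5,interpolation=cv2.INTER_CUBIC))
E
```

```text
t 7.3333 pos [0.4423 0.2812 0.076 ] jawdeg -1.9473652356459412 q [ 0.5665  0.0149 -0.1989  1.3495 -0.0004  2.1712] F [-0.2541  0.6191 -0.4647] w 0.03163583933758562
delta [-0.0066  0.1717  0.1678] yaw 0.0009186499389897129
```

View pics/s7c.png

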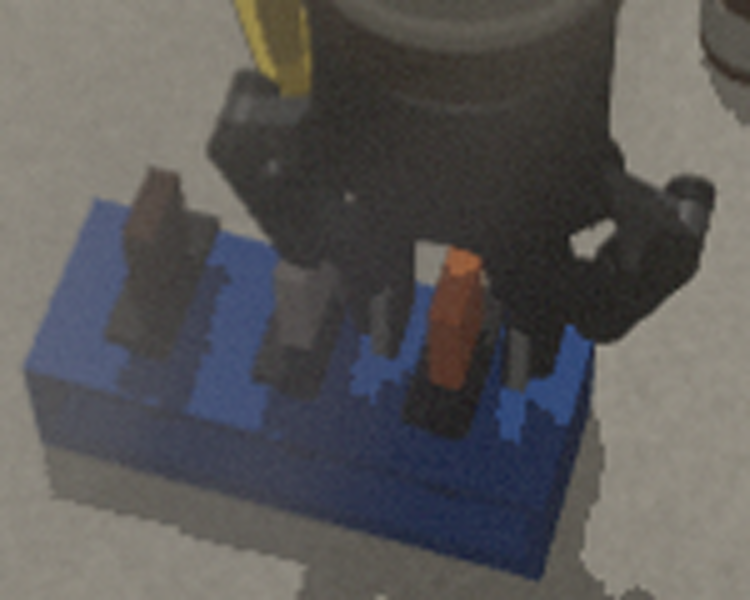

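No contact yet: the forces are under 1 N and the pads sit either side of the grip. Closing now.

Emit:
play_rows(
  targets=[
    {"delta_pos": [0,0,0],"yaw": 0,"fingers": 0.95},
    {"delta_pos": [0,0,0],"yaw": 0,"fingers": 0.95},
    {"delta_pos": [0,0,0],"yaw": 0,"fingers": 0.95},
    {"delta_pos": [0,0,0],"yaw": 0,"fingers": 0.95},
    {"delta_pos": [0,0,0],"yaw": 0,"fingers": 0.95},
  ],
  squeeze=35,
)

```text
time_s: 7.8
position: [0.4419, 0.2808, 0.0745]
tool_rot: [[0.005, 0.999, -0.034], [0.003, -0.034, -0.999], [-1.0, 0.005, -0.003]]
ft_force: [1.6, 0.2, -1.5]
width: 0.0095
```

```bash
python3 - <<'E'
from meas import *
go(.4425,.281,.15,-2)
E
```

```text
t 7.8 pos [0.4419 0.2808 0.0745] jawdeg -1.9540495712772972 q [ 0.5664  0.016  -0.2006  1.3486 -0.0005  2.1713] F [ 1.6021  0.1969 -1.5063] w 0.009547728504313915
delta [-75.4756   0.9751  -0.4221] yaw 0.0008019862739141459
```

Emit:
play_rows(
  targets=[
    {"delta_pos": [-15,0,0],"yaw": 0,"fingers": 0.95},
    {"delta_pos": [-40,0.2,-0.1],"yaw": 0,"fingers": 0.95},
    {"delta_pos": [-75,0.4,-0.2],"yaw": 0,"fingers": 0.95},
    {"delta_pos": [-110,0.6,-0.3],"yaw": 0,"fingers": 0.95},
    {"delta_pos": [-145,0.7,-0.4],"yaw": 0,"fingers": 0.95},
  ],
)

```text
time_s: 8.22
position: [0.4414, 0.2807, 0.2213]
tool_rot: [[0.005, 0.999, -0.034], [0.003, -0.034, -0.999], [-1.0, 0.005, -0.003]]
ft_force: [0.8, 0.6, -0.4]
width: 0.0097
```

```bash
python3 - <<'E'
from meas import *
go(.584,.002,.255,1.4)
d=grab('side','s8.png'); cv2.imwrite('pics/s8c.png',cv2.resize(d['pixels'][180:420,200:440],None,fx=2.5,fy=2.5,interpolation=cv2.INTER_CUBIC))
E
```

```text
t 8.2167 pos [0.4414 0.2807 0.2213] jawdeg -1.9464420728068537 q [ 0.5665  0.013   0.0796  1.6319 -0.0002  2.1713] F [ 0.8417  0.6438 -0.4491] w 0.009722608860015506
delta [-33.773  152.1485 273.5666] yaw -0.058406432397743346
```

View pics/s8c.png

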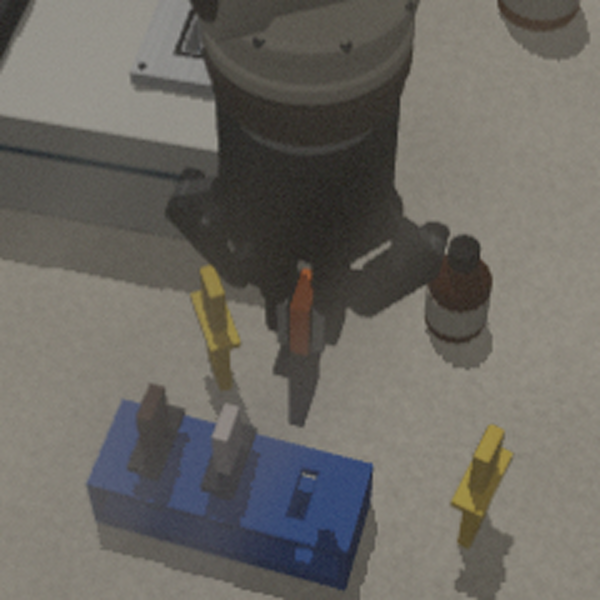

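The standard is held upright at side (320,310), and the rack's other two and the yellow decoys are where they were. Moving above the port.

Emit:
play_rows(
  targets=[
    {"delta_pos": [-34,152,274],"yaw": -0.05,"fingers": 0.95},
    {"delta_pos": [-34,152,274],"yaw": -0.058,"fingers": 0.95},
    {"delta_pos": [-34,152,274],"yaw": -0.058,"fingers": 0.95},
    {"delta_pos": [-34,152,274],"yaw": -0.058,"fingers": 0.95},
    {"delta_pos": [-34,152,274],"yaw": -0.058,"fingers": 0.95},
  ],
)

```text
time_s: 8.68
position: [0.5366, 0.0956, 0.2486]
tool_rot: [[0.013, 1.0, 0.025], [0.008, 0.025, -1.0], [-1.0, 0.013, -0.008]]
ft_force: [1.2, 0.2, 0.7]
width: 0.0097
```

```bash
python3 - <<'E'
from meas import *
go(.584,.002,.235,1.4)
E
```

```text
t 8.6833 pos [0.5366 0.0956 0.2486] jawdeg 1.4066396227057791 q [0.1733 0.0674 0.1888 1.678  0.0057 1.7195] F [1.2153 0.1894 0.6567] w 0.00973169416697553
delta [13.4127 44.946  94.8026] yaw 0.0001158832773060503
```

Emit:
play_rows(
  targets=[
    {"delta_pos": [0,45,95],"yaw": 0,"fingers": 0.95},
    {"delta_pos": [0,45,95],"yaw": 0,"fingers": 0.95},
    {"delta_pos": [5,45,95],"yaw": 0,"fingers": 0.95},
    {"delta_pos": [13,45,95],"yaw": 0,"fingers": 0.95},
    {"delta_pos": [13,45,95],"yaw": 0,"fingers": 0.95},
  ],
)

```text
time_s: 9.1
position: [0.584, 0.0006, 0.2337]
tool_rot: [[0.011, 1.0, 0.022], [0.008, 0.022, -1.0], [-1.0, 0.011, -0.008]]
ft_force: [-0.4, 0.1, -1.4]
width: 0.0093
```

```bash
python3 - <<'E'
from meas import *
go(.584,.002,.225,1.4)
d=grab('side','s9.png'); cv2.imwrite('pics/s9c.png',cv2.resize(d['pixels'][100:240,220:360],None,fx=4.2,fy=4.2,interpolation=cv2.INTER_CUBIC))
d=grab('top','t9.png'); cv2.imwrite('pics/t9c.png',cv2.resize(d['pixels'][150:270,270:390],None,fx=5,fy=5,interpolation=cv2.INTER_CUBIC))
E
```

```text
t 9.1 pos [0.584  0.0006 0.2337] jawdeg 1.263873573406067 q [-0.0031  0.16    0.261   1.6613  0.0084  1.5456] F [-0.389   0.0937 -1.3734] w 0.00928801675447982
delta [ 8.7017 -0.0187 -1.3459] yaw -0.0023758543430385526
```

View pics/s9c.png

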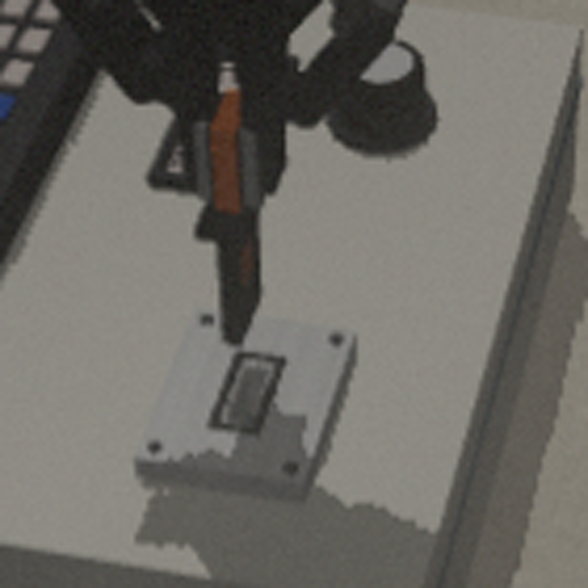

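View pics/t9c.png

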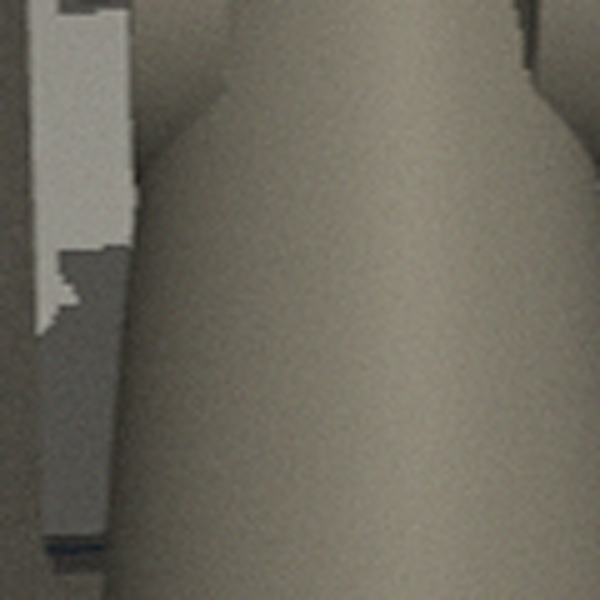

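The top view is blocked by the arm. The side view shows the blade's lower edge near (276,182) and the slot at (279.5,193) with the blade still ~36 mm up. I'll lower it to just above the rim and compare there.

Emit:
play_rows(
  targets=[
    {"delta_pos": [8,0,-1],"yaw": 0,"fingers": 0.95},
    {"delta_pos": [16,0,-1],"yaw": 0,"fingers": 0.95},
    {"delta_pos": [24,0.2,-1],"yaw": 0,"fingers": 0.95},
    {"delta_pos": [29,0.3,-1],"yaw": 0,"fingers": 0.95},
    {"delta_pos": [29,0.3,-1],"yaw": 0,"fingers": 0.95},
  ],
)

```text
time_s: 9.62
position: [0.5836, 0.004, 0.2047]
tool_rot: [[0.01, 1.0, 0.025], [0.008, 0.025, -1.0], [-1.0, 0.01, -0.008]]
ft_force: [-0.1, -0.2, -0.4]
width: 0.0095
```

```bash
python3 - <<'E'
from meas import *
go(.584,.002,.2,1.4)
d=grab('side','s10.png'); cv2.imwrite('pics/s10c.png',cv2.resize(d['pixels'][155:215,250:310],None,fx=10,fy=10,interpolation=cv2.INTER_CUBIC))
print(proj(d,[[.583,.001,.127]]))
E
```

```text
t 9.6167 pos [0.5836 0.004  0.2047] jawdeg 1.4561416182903932 q [0.0027 0.1494 0.1927 1.6041 0.0084 1.5481] F [-0.1122 -0.2119 -0.3863] w 0.009490640656773446
delta [4.6534 0.3226 2.0425] yaw 0.0009798560865652561
[[280.1121 193.3251]]
```

View pics/s10c.png

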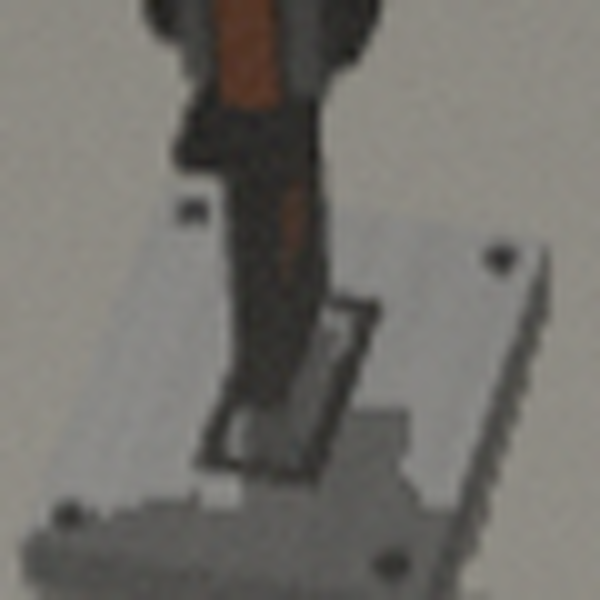

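```bash
python3 - <<'E'
from meas import *
d=load('s10.png')
print('blade end',onz(d,[[276.15,195.35]],.1342), 'arm', .5843,.0195)
s=load('side0.png'); cv2.imwrite('pics/s0c.png',cv2.resize(s['pixels'][170:220,255:305],None,fx=12,fy=12,interpolation=cv2.INTER_CUBIC))
t=load('top0.png'); cv2.imwrite('pics/t0c.png',cv2.resize(t['pixels'][190:230,300:350],None,fx=12,fy=12,interpolation=cv2.INTER_CUBIC))
E
```

```text
blade end [[0.5857 0.0141 0.1342]] arm 0.5843 0.0195
```

View pics/s0c.png

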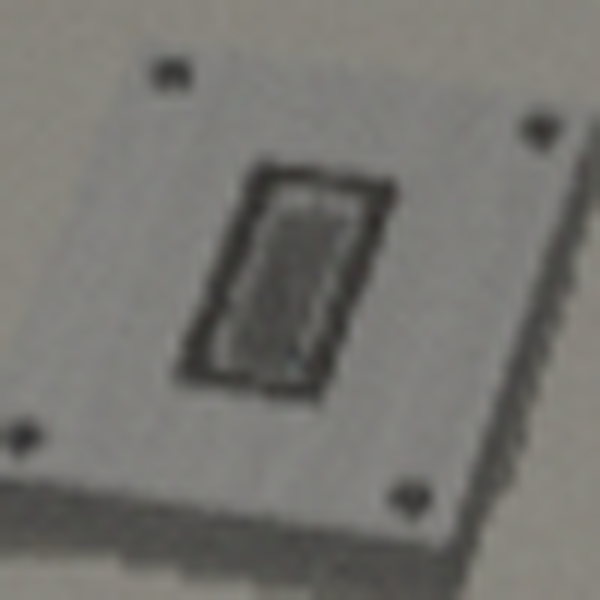

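View pics/t0c.png

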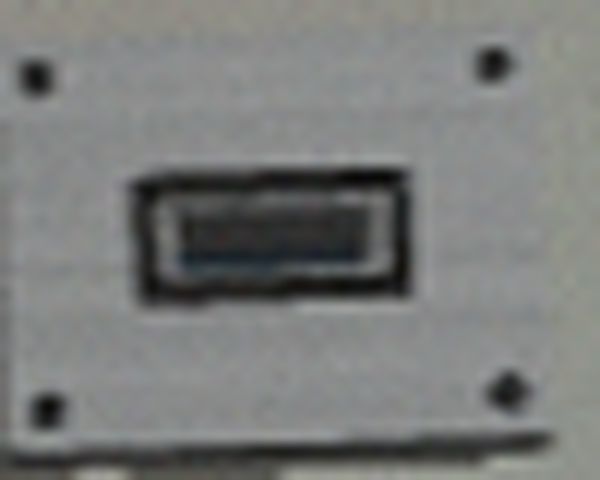

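```bash
cat > held.py <<'E'
from meas import *
def held(d,box,slotpx=None):
    yy,xx=np.mgrid[box[1]:box[3],box[0]:box[2]]; uv=np.c_[xx.ravel(),yy.ravel()]
    P=dep(d,uv); p=d['pixels'].astype(int)[box[1]:box[3],box[0]:box[2]].reshape(-1,3)
    o=(p[:,2]-p[:,0]>25)&(p[:,2]-p[:,1]>15)
    return uv,P,p,o
E
python3 - <<'E'
from held import *
for n,px in(('side0.png',[278.4,193.1]),('top0.png',[322.2,209.25])):
    print(n,onz(load(n),[px],.127))
d=load('s10.png'); uv,P,p,o=held(d,(262,140,290,203))
for v in range(140,202,3):
    m=(uv[:,1]==v); print(v,' '.join('%s(%.0f,%.0f,%.0f)'%('o' if a else '',*(q*1000)) for q,a,g,u in zip(P[m],o[m],p[m].mean(1),uv[m]) if 272<=u[0]<=280 and u[0]%2==0))
E
```

```text
side0.png [[0.586  0.0012 0.127 ]]
top0.png [[0.5838 0.0011 0.127 ]]
140 (590,-1,242) o(586,1,244) o(584,-1,243) (574,17,259) (571,16,259)
143 o(588,8,243) o(585,6,242) o(582,5,242) (575,16,253) (572,16,253)
146 o(585,15,244) o(582,16,246) o(580,13,243) (576,15,246) (571,18,249)
149 o(585,16,239) o(582,17,240) o(579,15,239) (576,14,239) (573,14,239)
152 o(586,16,232) o(581,19,236) o(580,15,233) (576,16,234) (573,15,234)
155 o(586,18,228) o(582,18,229) o(579,17,228) (577,15,227) (574,13,226)
158 o(587,15,219) o(583,16,220) o(580,17,222) (578,14,220) (573,18,224)
161 o(587,15,213) o(583,17,215) o(580,17,216) (578,14,213) (574,14,214)
164 o(587,16,207) o(585,15,206) o(581,16,209) (579,12,205) (575,14,208)
167 (586,22,206) (583,19,204) (580,20,205) (578,17,203) (575,14,201)
170 (585,27,204) (582,26,204) (578,26,205) (575,25,205) (583,-6,175)
173 (588,18,189) (581,29,200) (349,661,822) (574,28,201) (582,-3,171)
176 (588,19,183) (585,20,184) (581,20,186) (583,4,171) (583,-4,163)
179 (607,-29,128) (585,20,178) (582,17,176) (582,8,168) (582,-2,158)
182 (605,-22,128) (585,20,171) (582,20,172) (583,7,160) (581,3,157)
185 (603,-16,127) (585,21,166) (583,19,164) (582,12,157) (581,4,150)
188 (601,-9,126) (586,22,159) (583,19,157) (581,15,154) (581,4,143)
191 (598,-1,127) (587,18,148) (583,20,151) (581,17,149) (588,-15,116)
194 (596,5,126) (588,19,142) (584,20,144) (580,19,144) (588,-13,110)
197 (594,12,126) (592,9,124) (591,2,117) (592,-11,104) (590,-16,100)
200 (592,20,128) (590,15,123) (592,0,108) (592,-11,97) (578,17,128)
```

```bash
python3 - <<'E'
from held import *
d=load('s10.png')
for z in(.1342,.142,.15): print(z,proj(d,[[.584,.0195,z],[.586,.0195,z],[.588,.0195,z]]).round(2).tolist())
p=d['pixels'].astype(int)
for v in range(184,198): print(v,p[v,270:286].tolist() if 0 else p[v,270:286].mean(1).astype(int))
E
```

```text
0.1342 [[276.21, 197.74], [275.08, 197.54], [273.94, 197.34]]
0.142 [[275.94, 194.47], [274.79, 194.28], [273.65, 194.08]]
0.15 [[275.65, 191.08], [274.5, 190.89], [273.35, 190.69]]
184 [131 131 120  69  47  45  48  49  43  45  50  49  60  88  90 108]
185 [129 131 131  75  44  46  47  48  50  47  49  45  76  69  61  58]
186 [132 134 133  74  43  50  45  48  51  45  46  49 107 101  96  73]
187 [133 130 131  77  46  44  45  49  50  48  48  61 100 108 110  70]
188 [135 132 136  78  50  49  49  48  45  47  47  73  81  87 102  67]
189 [132 132 132  84  52  48  47  49  51  47  49  74  77  93  96  64]
190 [135 132 132  81  52  52  48  52  50  47  57  77  80  94  69  55]
191 [134 135 129  76  47  48  53  46  51  50  68  76  82  69  53  56]
192 [136 133 106  64  50  48  51  52  49  59  77  79  86  60  51  62]
193 [135 134  81  52  46  50  50  51  50  71  78  78  77  57  48  82]
194 [136 128  75  53  48  50  53  49  51  75  78  78  72  54  51 111]
195 [133 106  61  57  64  58  49  57  60  74  75  83  61  49  63 112]
196 [126  78  50  83  89  70  67  65  67  76  79  79  57  49  79  86]
197 [105  63  55 106  94  71  72  70  69  78  79  71  53  55  86  90]
```

The depths put the blade's centre at y≈4.5 mm and the slot at y≈1.2 mm. In x it is within about 1 mm, and the knob-derived estimate of (585.2, 1.5) agrees. I'll shift −3 mm in y and +0.8 mm in x, then check again.

Emit:
play_rows(
  targets=[
    {"delta_pos": [0,0.8,3.1],"yaw": 0,"fingers": 0.95},
    {"delta_pos": [0,0.8,3.1],"yaw": 0,"fingers": 0.95},
    {"delta_pos": [3,0.8,3.1],"yaw": 0,"fingers": 0.95},
    {"delta_pos": [5,0.8,3.1],"yaw": 0,"fingers": 0.95},
    {"delta_pos": [5,0.8,3.1],"yaw": 0,"fingers": 0.95},
  ],
)

```text
time_s: 10.08
position: [0.5846, 0.0007, 0.2]
tool_rot: [[0.01, 1.0, 0.025], [0.008, 0.025, -1.0], [-1.0, 0.011, -0.008]]
ft_force: [-0.2, -0.3, -1.5]
width: 0.0094
```

```bash
python3 - <<'E'
from held import *
go(.5845,.0009,.19,1.4)
d=grab('side','s11.png'); cv2.imwrite('pics/s11c.png',cv2.resize(d['pixels'][155:215,250:310],None,fx=10,fy=10,interpolation=cv2.INTER_CUBIC))
uv,P,p,o=held(d,(262,140,290,203)); g=P[o&(P[:,2]<.235)&(P[:,2]>.2)]; print('grip face y med',np.median(g,0),len(g))
b=P[(uv[:,1]>177)&(uv[:,1]<192)&(P[:,2]>.14)&(uv[:,0]>=274)&(uv[:,0]<=276)]; print('blade',np.median(b,0),len(b))
E
```

```text
t 10.0833 pos [0.5846 0.0007 0.2   ] jawdeg 1.4347707614829193 q [-0.0028  0.1504  0.1848  1.5949  0.0084  1.5429] F [-0.1913 -0.2788 -1.4797] w 0.009385126719234273
delta [10.0163 -0.233  -0.0783] yaw 0.0006068642713026318
grip face y med [0.5841 0.013  0.2181] 90
blade [0.5853 0.0159 0.1614] 42
```

View pics/s11c.png

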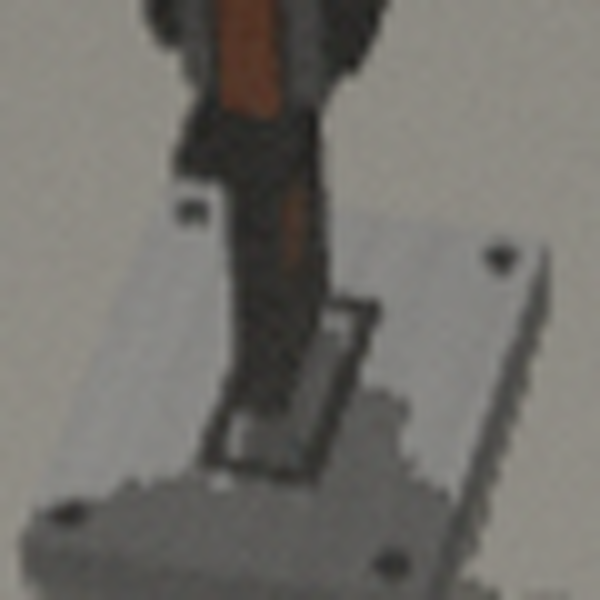

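The blade is centred within ~0.5 mm, with face y at 15.9 and so centre y at 0.9 against the slot's 1.2. I'll descend a little and watch the force.

Emit:
play_rows(
  targets=[
    {"delta_pos": [2,0,0],"yaw": 0,"fingers": 0.95},
    {"delta_pos": [4,0,0],"yaw": 0,"fingers": 0.95},
    {"delta_pos": [6,0,0],"yaw": 0,"fingers": 0.95},
    {"delta_pos": [8,0,0],"yaw": 0,"fingers": 0.95},
    {"delta_pos": [9,0,0],"yaw": 0,"fingers": 0.95},
  ],
)

```text
time_s: 10.55
position: [0.5846, 0.0008, 0.1908]
tool_rot: [[0.01, 1.0, 0.025], [0.008, 0.025, -1.0], [-1.0, 0.01, -0.008]]
ft_force: [-0.2, 0.0, -1.1]
width: 0.0093
```

```bash
python3 - <<'E'
from held import *
go(.5846,.0009,.18,1.4)
d=grab('side','s12.png'); cv2.imwrite('pics/s12c.png',cv2.resize(d['pixels'][155:215,250:310],None,fx=10,fy=10,interpolation=cv2.INTER_CUBIC))
E
```

```text
t 10.55 pos [0.5846 0.0008 0.1908] jawdeg 1.4354181988657604 q [-0.0027  0.1485  0.1649  1.5772  0.0084  1.5431] F [-0.2374  0.0358 -1.0542] w 0.009301245217584247
delta [10.7962 -0.126   0.0278] yaw 0.0006181641853335584
```

View pics/s12c.png

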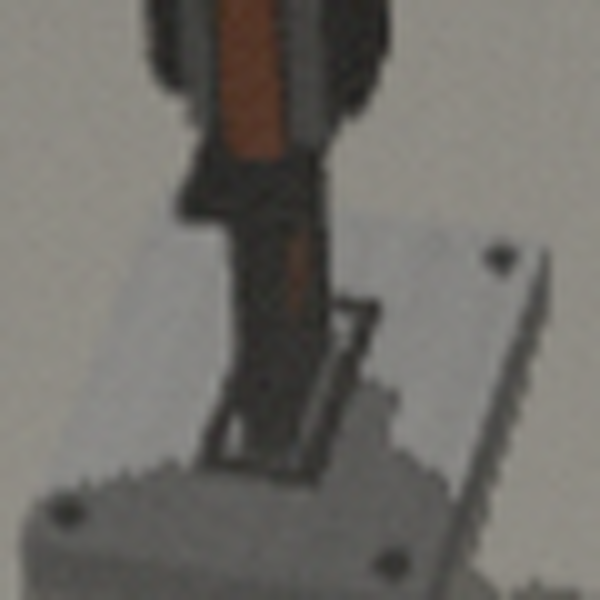

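The blade has reached the mouth at crop (270,450) with pale margin visible on both sides and no force. Continuing down.

Emit:
play_rows(
  targets=[
    {"delta_pos": [2,0,0],"yaw": 0,"fingers": 0.95},
    {"delta_pos": [4,0,0],"yaw": 0,"fingers": 0.95},
    {"delta_pos": [6,0,0],"yaw": 0,"fingers": 0.95},
    {"delta_pos": [8,0,0],"yaw": 0,"fingers": 0.95},
    {"delta_pos": [9,0,0],"yaw": 0,"fingers": 0.95},
  ],
)

```text
time_s: 11.02
position: [0.5846, 0.001, 0.1813]
tool_rot: [[0.01, 1.0, 0.025], [0.008, 0.025, -1.0], [-1.0, 0.01, -0.008]]
ft_force: [0.4, -0.6, -1.4]
width: 0.0093
```

Emit:
play_rows(
  targets=[
    {"delta_pos": [4,0,0],"yaw": 0,"fingers": 0.95},
    {"delta_pos": [8,0,0],"yaw": 0,"fingers": 0.95},
    {"delta_pos": [12,0,0],"yaw": 0,"fingers": 0.95},
    {"delta_pos": [16,0,0],"yaw": 0,"fingers": 0.95},
    {"delta_pos": [18,0,0],"yaw": 0,"fingers": 0.95},
  ],
)

```text
time_s: 11.43
position: [0.5845, 0.0011, 0.1625]
tool_rot: [[0.009, 1.0, 0.025], [0.008, 0.025, -1.0], [-1.0, 0.009, -0.008]]
ft_force: [0.4, 0.1, -0.0]
width: 0.0101
```

```bash
python3 - <<'E'
from held import *
go(.5846,.0009,.14,1.4)
d=grab('side','s13.png'); cv2.imwrite('pics/s13c.png',cv2.resize(d['pixels'][155:215,250:310],None,fx=10,fy=10,interpolation=cv2.INTER_CUBIC))
E
```

```text
t 11.4333 pos [0.5845 0.0011 0.1625] jawdeg 1.442560986795933 q [-0.0022  0.1457  0.1072  1.5236  0.0084  1.5434] F [ 0.3982  0.0517 -0.0317] w 0.010146354974094437
delta [22.4578 -0.1415  0.3976] yaw 0.0007428293524869289
```

View pics/s13c.png

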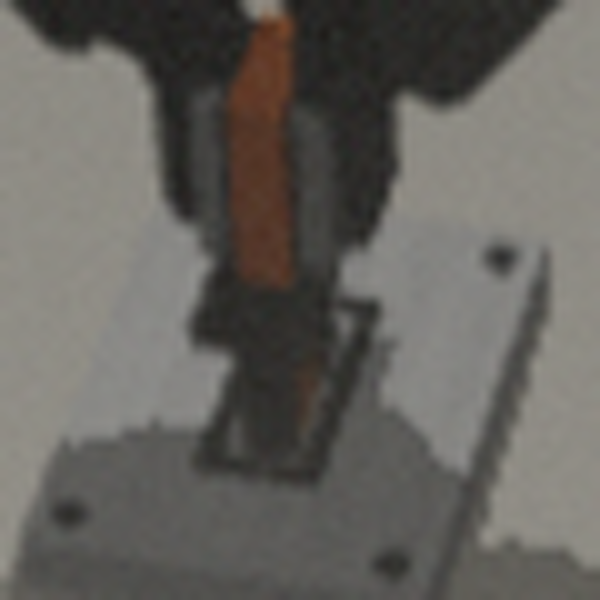

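The blade is about 30 mm down in the slot with no force, and the shoulder at crop (265,320) is above the rim.

Emit:
play_rows(
  targets=[
    {"delta_pos": [4,0,0],"yaw": 0,"fingers": 0.95},
    {"delta_pos": [8,0,0],"yaw": 0,"fingers": 0.95},
    {"delta_pos": [12,0,0],"yaw": 0,"fingers": 0.95},
    {"delta_pos": [15,0,0],"yaw": 0,"fingers": 0.95},
  ],
)

```text
time_s: 11.82
position: [0.5845, 0.0012, 0.1467]
tool_rot: [[0.008, 1.0, 0.025], [0.008, 0.025, -1.0], [-1.0, 0.008, -0.008]]
ft_force: [-0.8, 0.4, -0.9]
width: 0.0096
```

Emit:
play_rows(
  targets=[
    {"delta_pos": [2,0,0],"yaw": 0,"fingers": 0.95},
    {"delta_pos": [4,0,0],"yaw": 0,"fingers": 0.95},
    {"delta_pos": [6,0,0],"yaw": 0,"fingers": 0.95},
    {"delta_pos": [8,0,0],"yaw": 0,"fingers": 0.95},
  ],
  squeeze=50,
)

```text
time_s: 12.15
position: [0.5846, 0.0013, 0.139]
tool_rot: [[0.008, 1.0, 0.025], [0.008, 0.025, -1.0], [-1.0, 0.009, -0.008]]
ft_force: [-0.6, -0.3, 4.1]
width: 0.0096
```

```bash
python3 - <<'E'
from held import *
go(.5846,.0009,.1345,1.4)
d=grab('side','s14.png'); cv2.imwrite('pics/s14c.png',cv2.resize(d['pixels'][155:215,250:310],None,fx=10,fy=10,interpolation=cv2.INTER_CUBIC))
E
```

```text
t 12.15 pos [0.5846 0.0013 0.139 ] jawdeg 1.4403527530839553 q [-0.0019  0.1456  0.0618  1.4786  0.0084  1.5438] F [-0.6274 -0.303   4.0699] w 0.009595843937306298
delta [ 4.4486 -0.0236  0.4131] yaw 0.0007042884035592945
```

View pics/s14c.png

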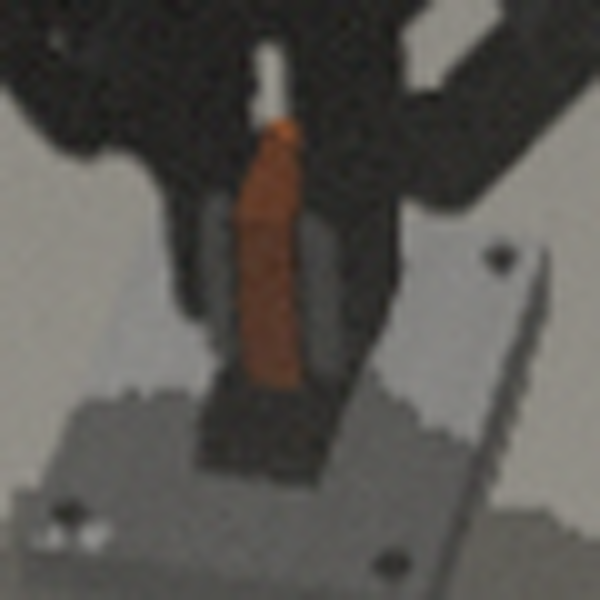

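The plunger is engaged (+4 N). I'll press gently, watching for the force to step up when the shoulder seats.

Emit:
play_rows(
  targets=[
    {"delta_pos": [1.5,0,0],"yaw": 0,"fingers": 0.95},
    {"delta_pos": [3,0,0],"yaw": 0,"fingers": 0.95},
    {"delta_pos": [4,0,0],"yaw": 0,"fingers": 0.95},
    {"delta_pos": [4,0,0],"yaw": 0,"fingers": 0.95},
  ],
)

```text
time_s: 12.53
position: [0.5846, 0.0013, 0.1345]
tool_rot: [[0.008, 1.0, 0.025], [0.008, 0.025, -1.0], [-1.0, 0.008, -0.008]]
ft_force: [-0.9, -0.2, 5.0]
width: 0.0096
```

Emit:
play_rows(
  targets=[
    {"delta_pos": [1,0,0],"yaw": 0,"fingers": 0.95},
    {"delta_pos": [2,0,0],"yaw": 0,"fingers": 0.95},
    {"delta_pos": [2,0,0],"yaw": 0,"fingers": 0.95},
  ],
)

```text
time_s: 12.78
position: [0.5848, 0.0013, 0.1341]
tool_rot: [[0.01, 1.0, 0.025], [0.008, 0.025, -1.0], [-1.0, 0.01, -0.008]]
ft_force: [-5.0, -0.7, 14.2]
width: 0.0095
```

The z value stalls at 134.1 mm while the force steps from 5 to 14 N, so the shoulder is on the rim. Checking the standard and the pointer in both views.

```bash
python3 - <<'E'
from held import *
import ptr
d=grab('side','s15.png')
a=cv2.resize(d['pixels'][145:215,245:315],None,fx=8,fy=8,interpolation=cv2.INTER_CUBIC)[:560]
try: ptr.ptr('t15')
except Exception as e: print(e)
full=cv2.resize(d['pixels'],None,fx=.5,fy=.5); t=load('t15.png')['pixels']
b=np.vstack([full[:240,:240],cv2.resize(t,(240,180))]); b=cv2.copyMakeBorder(b,0,560-420,0,0,cv2.BORDER_CONSTANT)
cv2.imwrite('pics/f15.png',np.hstack([a,b]))
cv2.imwrite('pics/sc15.png',cv2.resize(d['pixels'][95:155,245:330],None,fx=8,fy=8,interpolation=cv2.INTER_CUBIC))
uv,P,p,o=held(d,(262,150,295,203)); g=P[o&(P[:,2]<.17)]; print('grip face',np.median(g,0))
go(.5846,.0012,.133)
E
```

```text
ptr 409.0028957528957 mark 409.2038567493113 mm left 0.4088218714498604
grip face [0.5844 0.0136 0.1528]
t 12.8833 pos [0.5847 0.0013 0.1341] jawdeg 1.4360821289986303 q [-0.0018  0.1447  0.0515  1.4678  0.0083  1.5439] F [-4.594   0.1135 14.464 ] w 0.009591010136478811
delta [ 1.1084 -0.1339  0.0988] yaw None
```

View pics/f15.png

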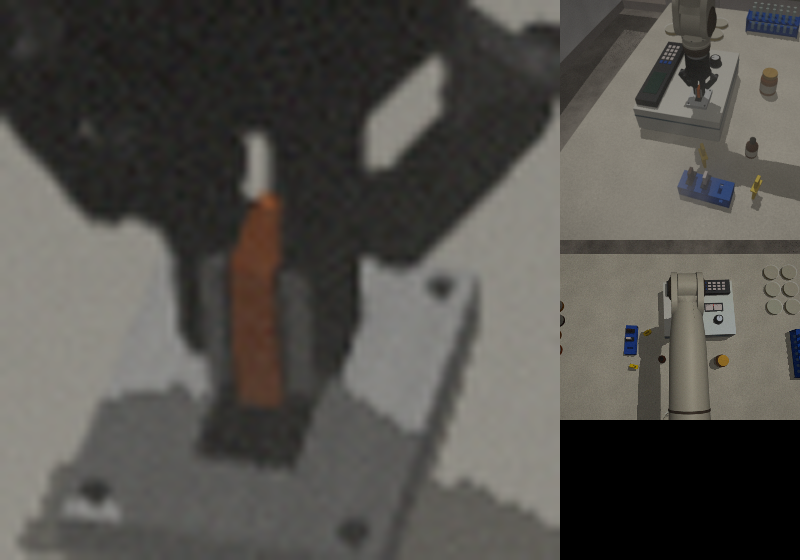

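View pics/sc15.png

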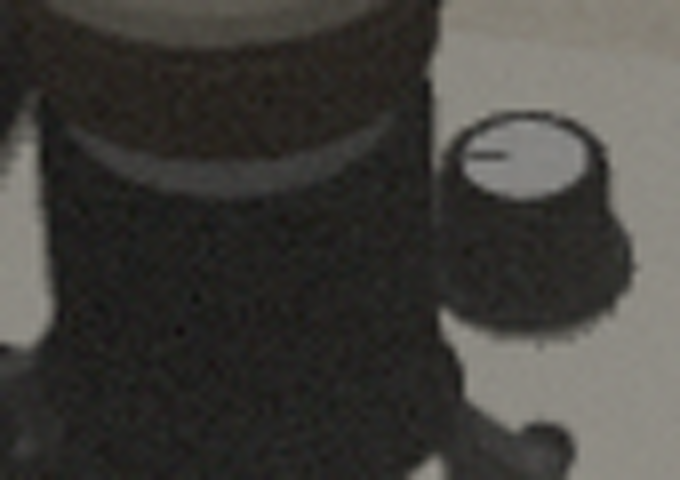

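View pics/t15.png

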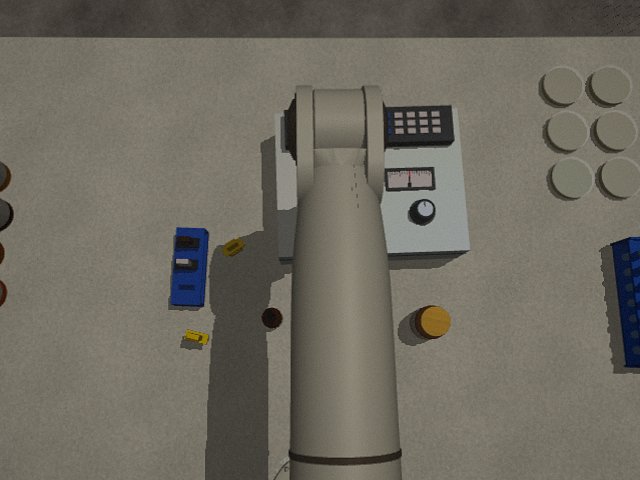

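```bash
python3 - <<'E'
from held import *
d=load('s15.png'); uv,P,p,o=held(d,(270,188,284,206))
for v in range(188,206): 
    m=uv[:,1]==v; print(v,' '.join('(%.0f,%.0f,%.0f)'%tuple(q*1000) for q,u in zip(P[m],uv[m]) if u[0] in(273,275,277,279)))
print(proj(d,[[.585,.0243,.127],[.585,.0243,.133],[.585,.0133,.133]]))
E
```

```text
188 (591,13,149) (586,15,152) (583,15,153) (580,14,153)
189 (591,14,148) (587,14,149) (584,13,148) (580,13,150)
190 (590,15,147) (587,14,147) (583,14,148) (580,12,146)
191 (591,12,141) (587,14,144) (583,14,145) (581,11,143)
192 (591,13,140) (586,16,144) (584,14,142) (580,14,143)
193 (592,12,136) (587,16,142) (584,14,141) (581,13,140)
194 (593,9,131) (587,15,138) (584,13,136) (581,14,138)
195 (591,14,133) (588,12,132) (584,13,135) (581,13,136)
196 (591,16,134) (587,16,134) (585,13,131) (580,15,134)
197 (590,19,134) (587,16,131) (584,17,133) (580,16,134)
198 (589,21,134) (586,20,134) (582,20,135) (579,19,134)
199 (589,22,133) (586,21,133) (582,22,134) (578,22,135)
200 (588,24,133) (585,24,133) (582,22,132) (578,24,134)
201 (588,26,131) (585,24,131) (581,25,132) (578,24,132)
202 (589,25,128) (585,25,129) (581,26,132) (577,26,132)
203 (588,26,127) (585,24,126) (581,25,128) (578,24,128)
204 (588,27,126) (584,28,127) (581,26,126) (578,25,127)
205 (586,32,129) (583,30,127) (580,31,129) (577,27,126)
[[275.0843 202.5925]
 [274.8672 200.1126]
 [276.739  195.6074]]
```

The shoulder's top lies at z≈133.5 mm and its underside at ~127 mm, on the rim. The pointer is 0.4 mm from the mark and the wrist force is 14 N. Everything else is in place, so I'm handing in.

```bash
python3 - <<'E'
from meas import *
print(order.hand_in()); go(.585,.0012,.134)
E
```

```text
the job is handed in; nothing more can be done
None
the job is handed in; nothing more can be done
```

The check reading is set up and the job is handed in. No verdict is reported, so the points below are my own last checks.

I turned the knob clockwise about 1.2 rad and let go. I then took the orange-gripped standard from the near end of the blue rack, passed its blade down the slot and pressed it home, and handed in still holding it there.

- **Pointer:** it is about 0.4 mm left of the red mark in the top view, and nothing is touching the knob.
- **Standard:** the shoulder's top is at about 133.5 mm and its underside at about 127 mm, so it sits on the rim. I read it as centred within about 1 mm. The tilt is about 0.013 rad, going by the tool.
- **Seating force:** the upward force at the wrist stepped from 5 to 14 N as the height stalled, which I take as the hard stop. The grip was set to 50 N. I could not read the plunger directly; its travel is inferred from the shoulder height.
- **Other items:** the white and brown standards, the jar and the bottle look unmoved in the final pictures, judged by eye.

**Disagreements:** the two cameras differed by about 2 mm in x for the slot. I settled it with the arm's own knob position and by comparing the blade and slot in the side view. There is also a sideways force of about 5 N along x at the final pose, probably light wall contact or friction in the slot.

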